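Refit the label dispenser's guide roller and set its blank feed selector by clicks

TASK

The guide roller of the label dispenser is out for cleaning and the marks of its feed selector are worn off. Swing the selector lever anticlockwise (seen from above) all the way to its end stop, which is off; with the drive off, refit the roller: one axle end into the open saddle against the sprung plunger, push it back, tip the other end down and let the spring slide it fully home under the roofed catch. Then turn the lever clockwise exactly four clicks from the stop, and leave the two jars and the tally counter near it where they are.

Things in the scene. Friction and masses are not known exactly. Their poses are not given: they have to be found in the camera images.
- dispenser: Bench label dispenser, fixed. Right: white control box (top 55 mm) with the black selector lever; left: roller bay; behind: label roll and drive housing. Origin on the bench midway between bay and selector; x to its back, y left to the bay, z up. In its frame (mm): bay (0, 75, 78), selector axis (0, -75). Bay base 14 high, cheek plate at y 11 to 19 90 high, label roll from x 82, top 109.
- bay (a point): Where the middle of the seated roller belongs; axes as the dispenser's, y along the roller axis. At y +48.5 to +53.5 an open-topped saddle plate, slot 13 mm wide, floor at z -5, prongs up to z +12 (18 mm wide above z +6); behind it the plunger. At y -40 to -56 the catch: channel 15 mm wide, floor z -5, walls up to z +7, its last 7 mm (y -49 to -56) roofed, roof z +6.5 to +11.5; end wall at y -56.
- plunger (a joint): Brass sprung plunger behind the saddle, on the roller's axis, face 16 mm across, free at bay y +54 mm. Travel in m, 0 free to 0.015 pushed fully back (towards +y of the bay); 3 N when touched, 0.5 N more per mm. Reads 0.002 with the roller home.
- roller_mid (a point): Middle of the loose guide roller, on its axis (16 mm above the bench as it lies); y along the axis. Black rubber barrel 32 mm diameter, 68 mm long; at each end a steel axle stub 10 mm diameter, 22 mm long; 112 mm overall, 0.16 kg, both ends alike. To pass the roof it must be 8 to 11 mm towards +y of the bay.
- selector (a joint): Selector angle in rad, 0 at the anticlockwise end stop (off), growing clockwise seen from above to 3.14 at the other stop. Seven detented positions, one click = 0.524 rad; a sprung roller pulls the lever into the nearest one when it is let go. About 4.5 N at the paddle to pass a click. At 0 the lever points 60 deg to the right (clockwise) of the dispenser's +x; at 3.14 the opposite way.
- selector_axis (a point): Point on the vertical selector axis, 90 mm above the bench, 35 mm above the control box top (55 mm). Axes as the dispenser's. Round hub 32 mm across up to 85 mm height; index disc and stop pins below 76 mm.
- paddle (a point): Middle of the lever's upright black paddle, 65 mm from the selector axis, 95 mm above the bench. Paddle 40 mm long along the lever (45 to 85 mm from the axis), 12 mm thick, from 68 to 112 mm above the bench.
- paste_jar: Open glass jar with paste, 70 mm across, 113 mm high, loose, origin under its middle; stands in front of the dispenser beside the roller. Not to be moved.
- empty_jar: Empty open glass jar, 70 mm across, 112 mm high, loose, to the right of the dispenser. Not to be moved.
- tally: Loose hand tally counter, 44x51x30 mm, on the bench at the left front. Not to be moved.

How it is judged (in metres and radians):
On the way, in this order (a step that is already met when the one before it is completed fails the run):
1. the selector is turned fully anticlockwise against its end stop (value of joint selector below 0.08 rad), for 0.2 s.
2. with the selector still at the stop, the roller sits home in its bay, under the roofed catch (distance between roller_mid and bay below 0.005 m and angle between the y axis of roller_mid and the y axis of bay, either way round below 0.06 rad and value of joint selector below 0.12 rad), for 0.2 s.
3. the selector stands on the fourth click (value of joint selector between 1.9744 and 2.2144 rad), for 0.2 s.
At the end, for the whole second after the job is handed in: Roller at rest home in the bay (middle within 5 mm of the bay point, axis within 0.06 rad), and the selector at rest on the fourth click clockwise from its end stop (within 0.12 rad) (all of step 3 and distance between roller_mid and bay below 0.005 m and angle between the y axis of roller_mid and the y axis of bay, either way round below 0.06 rad and linear speed of roller below 0.02 m/s); the robot touches nothing.
It fails at once if the paste jar, the empty jar or the tally counter is moved more than 30 mm (distance of any of paste_jar, empty_jar, tally from where it was at the start of the episode above 0.03 m).
It also fails if it takes over 67 s, if anything falls off the work surface, if the arm or the gripper's body presses on something with over 40 N, if the wrist force passes 120 N, or if a joint passes its speed limit or range.

ROBOT

A 6-joint arm with a two-finger parallel gripper is mounted at the origin on a cart in front of the work surface, level with it; the furniture and walls round the work are solid. World frame = base frame: x ahead of the robot, y to its left, z up, the work surface at z = 0. Lengths are in m, angles in degrees, forces in N, time in s.
With the tool pointing down it reaches from about 0.4 to 0.825 m from the base axis. Payload 7 kg.
Tool frame: the origin (TCP) lies at the very end of the fingers, on their centre line; the grasp point (between the pads) lies 19 mm behind it; z points along the fingers, y is the direction in which the jaws open and shut (so a half turn about z gives the same grasp; the last joint's range is limited). The gripper opens to 88 mm and grips with 3 to 60 N. Pads are 19 mm wide; open, the fingers measure 130 mm over their backs; the gripper's body (78 mm by 193 mm) begins 47 mm behind the grasp point.
Start: joints at [16.507, 20.546, 0.682, 0, -70.136, -16.507], TCP at [0.675, -0, 0.227] pointing down, gripper open.
Joint ranges: [-176.03, 176.03], [-82.01, 121.73], [-58.28, 71.71], [-173.87, 95.51], [-174.79, -0.11], [-173.66, 173.66]. Speed limits (degrees/s): [136.94, 136.94, 172.46, 180, 180, 180].

INTERFACE

Orientations are given as [roll, pitch, yaw] about the fixed x, y, z axes, in that order (R = Rz(yaw) Ry(pitch) Rx(roll)).
In Python, from plant import ctrl, snapshot, workorder gives the robot as it stands. The module is installed in compiled form; this text tells all that it offers.
- The arm moves only by the shell command python3 -m creep 'ROWS'. ROWS is JSON, a list of rows, each a list of 5 numbers: the shift along the tool's x, y, z scaled (see below), then the turn about the tool's z scaled (see below), then the finger opening in mm, from 0 to 87.6. A call has exactly 8 rows; each row is the pose to reach, as a shift and turn from the pose commanded when the call began, along the tool's axes at that moment, turning the shorter way round; what a row does not reach only later rows make up. The controller multiplies each number of a shift by 0.1 m and each number of a turn by 180 degrees. A row lasts 1/12 s, in which the tool goes at most 41.7 mm and 7.16 degrees, less where a joint would pass 70% of its speed; a pose out of reach is approached as far as the arm can. A call with a number of a shift or a turn outside -1 to 1 is refused whole. A call with a gripper value outside its range is refused whole. The fingers move at their own pace and stop on an object; the grip force is fixed at half the most. Time passes only in rows, so rows that repeat a pose let the fingers close, or fill a call up. It gives the time, the measured TCP pose, the force and the opening at its end, in the units of the state.
- ctrl.get_obs(): the state, without advancing time (a new reading comes with each control period).
- snapshot(name): name is "scene" or "side" or "wrist"; returns a dict with "img" (420x560x3 uint8, blue, green, red), "camera_matrix" (3x3 intrinsics, pixels), "xyz" and "rotation" of the camera in the world. Camera axes: x right, y up, looking along -z (the intrinsics and any distortion apply to the point x, -y, -z); pixel columns grow to the right and rows downward; lengths in m; the calibration is good to about 2 mm. A picture is of the moment at which its call begins. There is no depth.
- workorder.close_job(): hands the job in, once; it reports no verdict.
The state is a dict: "clock": time; "joint_pos": joint angles; "qvel": joint speeds; "tau": joint torques, N m; "tool_pos": TCP position; "orientation": TCP orientation; "force": force on the tool from outside, world axes, zero at the start; "moment": the same for the moment, N m; "opening": finger opening in m.
Only numpy, scipy, OpenCV 4.12 (cv2) and the standard library are available. Lean on these libraries where they do the work, as an engineer would, in place of code of your own. Each camera call takes 0.05 s, during which the arm holds its last target.

## Working session

There is one attempt and no reset: what is moved stays moved. The work goes in short steps, Python scripts to look and compute and a shell command to move; the robot and the scene stay as the last step left them, time stands still between calls to the robot, and variables do not carry over. Pictures are saved under pics/ and viewed, and the job is handed in when it is done.

```bash
mkdir -p pics; ls; cat > h.py <<'E'
import cv2,numpy as np
from plant import ctrl,snapshot
def snap(name,fn,scale=1.0):
    s=snapshot(name); np.savez('pics/'+fn+'.npz',**{k:s[k] for k in ('img','camera_matrix','xyz','rotation')},)
    cv2.imwrite('pics/'+fn+'.png',s['img']); return s
def load(fn): return dict(np.load('pics/'+fn+'.npz'))
def R(s):
    r=np.array(s['rotation'],float)
    if r.shape==(3,3): return r
    from scipy.spatial.transform import Rotation as Ro
    return Ro.from_euler('xyz',r,degrees=True).as_matrix() if r.size==3 else None
def ray(s,u,v):
    K=np.array(s['camera_matrix']); d=np.linalg.inv(K)@[u,v,1]; d=np.array([d[0],-d[1],-d[2]])
    return np.array(s['xyz']),R(s)@d
def atz(s,u,v,z):
    o,d=ray(s,u,v); return o+d*(z-o[2])/d[2]
def proj(s,p):
    c=R(s).T@(np.array(p)-s['xyz']); q=np.array(s['camera_matrix'])@[c[0],-c[1],-c[2]]; return q[:2]/q[2]
E
python3 - <<'E'
from h import *
for n in('scene','side','wrist'):
    s=snap(n,n+'0'); print(n,s.keys(),np.round(s['xyz'],3),np.round(s['rotation'],3).tolist(),np.round(s['camera_matrix'],1).tolist())
print(ctrl.get_obs())
E
```

```text
pics
scene dict_keys(['img', 'camera_matrix', 'xyz', 'rotation']) [ 0.088 -0.895  0.821] [42.805, -0.629, -35.819] [[416.3, 0.0, 271.9], [0.0, 416.3, 214.1], [0.0, 0.0, 1.0]]
side dict_keys(['img', 'camera_matrix', 'xyz', 'rotation']) [0.417 0.532 0.503] [64.29, 0.161, -175.365] [[447.0, 0.0, 279.5], [0.0, 447.0, 208.3], [0.0, 0.0, 1.0]]
wrist dict_keys(['img', 'camera_matrix', 'xyz', 'rotation']) [ 0.676 -0.083  0.384] [-17.751, -0.099, 179.977] [[303.3, 0.0, 281.2], [0.0, 303.3, 205.9], [0.0, 0.0, 1.0]]
{'clock': 0.15, 'joint_pos': array([ 1.65074056e+01,  2.05816437e+01,  6.46332501e-01, -1.25073512e-02,
       -7.01371079e+01, -1.65062355e+01]), 'qvel': array([-0.03237964, -0.16715275,  0.05273324, -0.03366208,  0.02517305,
        0.05972663]), 'tau': array([ 1.39394037e-04, -5.83274567e+01,  2.93289685e+01,  7.00122759e+00,
        8.75052094e-03, -9.76538854e-05]), 'tool_pos': array([ 6.74631721e-01, -3.44346334e-05,  2.25852567e-01]), 'orientation': array([ 1.79927224e+02, -9.30248317e-03, -9.00030811e+01]), 'force': array([-0.42818978,  0.70098918, -0.82132952]), 'moment': array([-0.01708654,  0.00105109, -0.0107094 ]), 'opening': 0.08770853911566157}
```

View pics/scene0.png

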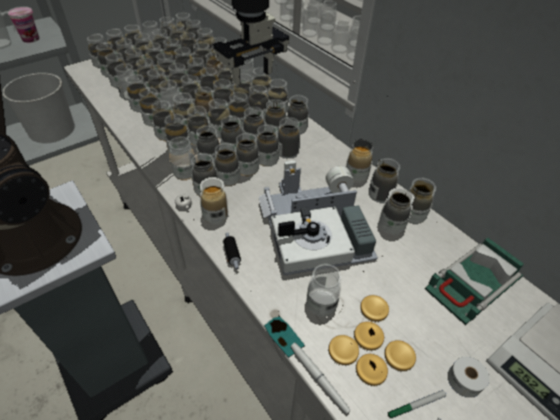

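View pics/side0.png

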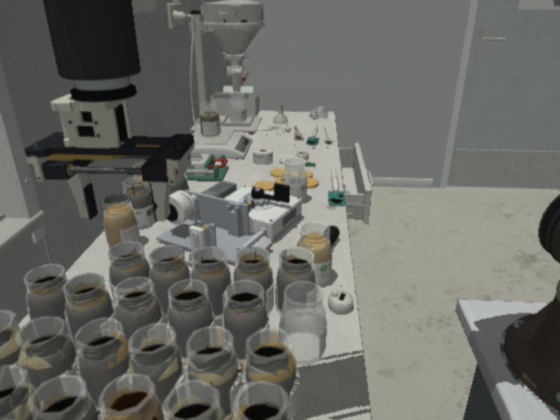

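View pics/wrist0.png

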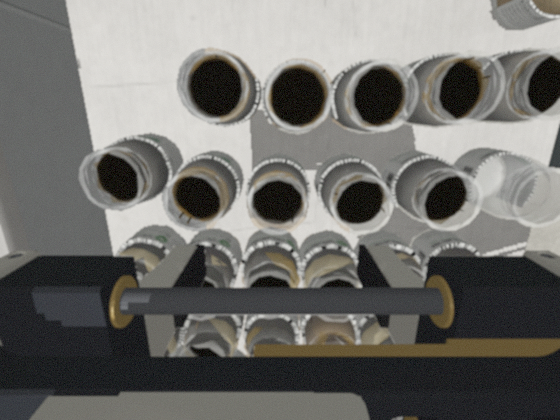

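```bash
python3 - <<'E'
from h import *
s=load('scene0')
c=s['img'][140:320,160:400]; cv2.imwrite('pics/c1.png',cv2.resize(c,None,fx=3.3,fy=3.3,interpolation=cv2.INTER_CUBIC))
s=load('side0')
c=s['img'][150:310,150:350]; cv2.imwrite('pics/c2.png',cv2.resize(c,None,fx=3.7,fy=3.7,interpolation=cv2.INTER_CUBIC))
E
```

```text
(no output)
```

View pics/c1.png

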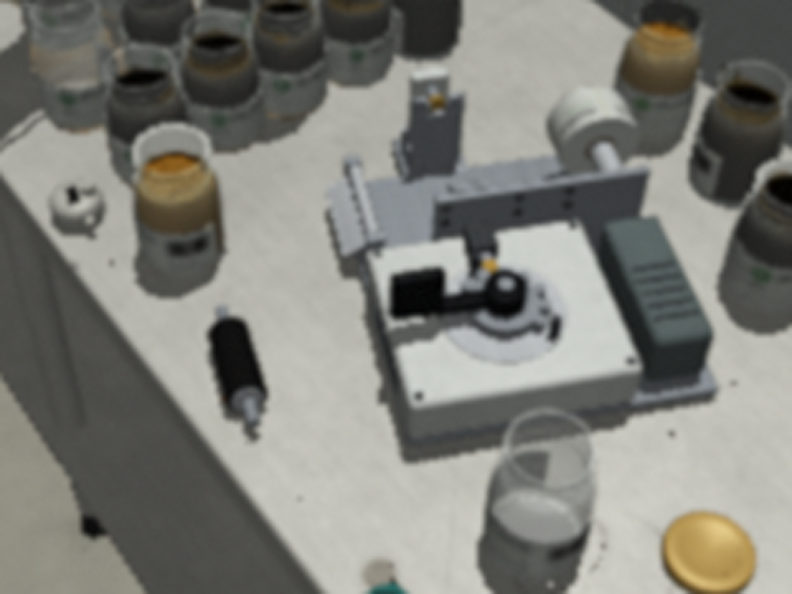

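View pics/c2.png

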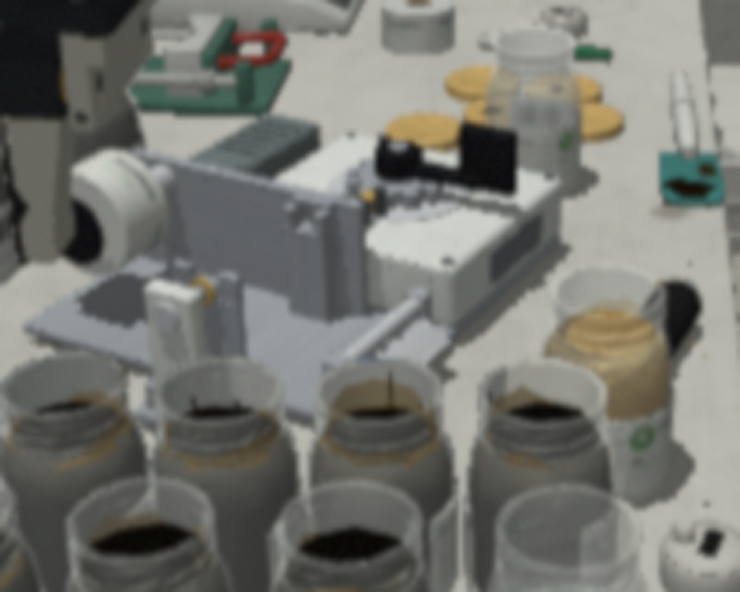

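```bash
python3 - <<'E'
from h import *
s=load('scene0')
f=lambda a,b,z:np.round(atz(s,a/3.3+160,b/3.3+140,z),3)
print('hub',f(508,283,.085)); print('paddle top',f(415,278,.1))
for p in [(378,252),(575,225),(640,362),(410,402)]: print('box',f(*p,.055))
for p in [(222,312),(252,430)]: print('roller',f(*p,.016))
print('paste',f(178,275,0),'empty',f(540,560,0),'tally',f(78,215,.015),'tallbl',f(430,180,.014))
s=load('side0')
f=lambda a,b,z:np.round(atz(s,a/3.7+150,b/3.7+150,z),3)
print('hub',f(400,150,.085)); print('plunger',f(205,290,.078))
E
```

```text
hub [ 0.553 -0.434  0.085]
paddle top [ 0.493 -0.403  0.1  ]
box [ 0.511 -0.335  0.055]
box [ 0.652 -0.4    0.055]
box [ 0.601 -0.527  0.055]
box [ 0.447 -0.46   0.055]
roller [ 0.399 -0.288  0.016]
roller [ 0.359 -0.393  0.016]
paste [ 0.397 -0.223  0.   ] empty [ 0.465 -0.585  0.   ] tally [ 0.358 -0.132  0.015] tallbl [ 0.618 -0.264  0.014]
hub [ 0.546 -0.426  0.085]
plunger [ 0.63  -0.244  0.078]
```

```bash
cat >> h.py <<'E'
import sys
from scipy.spatial.transform import Rotation as Ro
def plan(p,yaw):
    "print scaled shift/turn from measured pose to TCP p, yaw"
    o=ctrl.get_obs(); Rt=Ro.from_euler('xyz',o['orientation'],degrees=True).as_matrix()
    d=Rt.T@(np.array(p)-o['tool_pos'])*10; dy=(yaw-o['orientation'][2]+180)%360-180
    print('shift',np.round(d,3),'turn',round(-dy/180,4),'| at',np.round(o['tool_pos'],4),np.round(o['orientation'],2),'F',np.round(o['force'],1),'op',round(o['opening'],4),'t',round(o['clock'],2))
E
python3 -m creep '[[0.4,0.1,-0.1,0.0397,87],[0.8,0.2,-0.3,0.0794,87],[1,0.3,-0.5,0.119,87],[1,0.3,-0.5,0.159,87],[1,0.3,-0.5,0.199,87],[1,0.3,-0.5,0.238,87],[1,0.3,-0.5,0.278,87],[1,0.3,-0.5,0.317,87]]'
python3 -c "
from h import *
plan([0.553,-0.43,0.28],153)"
```

```text
clock: 0.82
tool_pos: [0.6447, -0.1002, 0.2763]
orientation: [180.0, -0.0, -147.4]
force: [0.2, 0.7, 0.3]
opening: 0.0869
shift [ 2.549 -2.286 -0.038] turn 0.3309 | at [ 0.6447 -0.1002  0.2763] [ 1.7998e+02 -2.0000e-02 -1.4744e+02] F [0.2 0.7 0.3] op 0.0869 t 0.82
```

```bash

python3 -m creep '[[0.3,-0.3,0,0.0397,87],[0.6,-0.6,0,0.0794,87],[1,-0.9,0,0.119,87],[1,-0.9,0,0.159,87],[1,-0.9,0,0.199,87],[1,-0.9,0,0.238,87],[1,-0.9,0,0.278,87],[1,-0.9,0,0.317,87]]'
python3 -c "
from h import *
plan([0.553,-0.43,0.28],153)"
```

```text
clock: 1.48
tool_pos: [0.6097, -0.2302, 0.2762]
orientation: [-180.0, -0.0, 155.5]
force: [1.5, 0.6, -1.0]
opening: 0.0869
shift [-0.313 -2.053 -0.038] turn 0.0138 | at [ 0.6097 -0.2302  0.2762] [-1.8000e+02 -4.0000e-02  1.5549e+02] F [ 1.5  0.6 -1. ] op 0.0869 t 1.48
```

```bash

python3 -m creep '[[0,-0.4,0,0.0138,87],[-0.1,-0.8,0,0.0138,87],[-0.15,-1,0,0.0138,87],[-0.15,-1,0,0.0138,87],[-0.15,-1,0,0.0138,87],[-0.15,-1,0,0.0138,87],[-0.15,-1,0,0.0138,87],[-0.15,-1,0,0.0138,87]]'
python3 - <<'E'
from h import *
plan([0.553,-0.43,0.28],153)
s=snap('wrist','w1'); print(s['xyz'],s['rotation'])
E
```

```text
clock: 2.15
tool_pos: [0.5831, -0.3264, 0.2766]
orientation: [180.0, 0.0, 153.5]
force: [0.0, -0.4, -0.5]
opening: 0.0872
shift [-0.193 -1.061 -0.034] turn 0.0026 | at [ 0.5831 -0.3264  0.2766] [179.99   0.   153.46] F [ 0.  -0.4 -0.5] op 0.0872 t 2.15
[ 0.51007598 -0.28933808  0.43494526] [-1.77919634e+01  2.54803741e-02  6.34473042e+01]
```

View pics/w1.png

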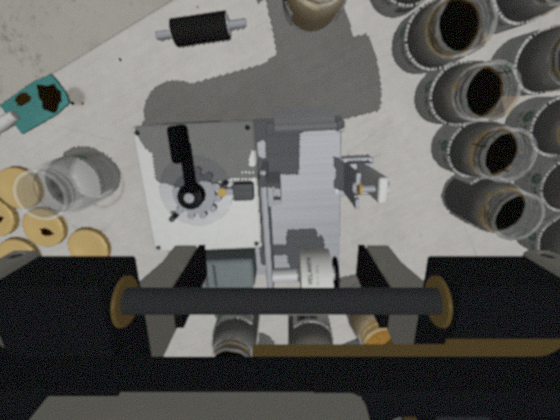

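The wrist view shows the whole dispenser: hub near (189,198), paddle (179,144), plunger (368,188), roller (202,29).

```bash
python3 - <<'E'
from h import *
s=load('w1')
c=s['img'][0:260,120:400]; cv2.imwrite('pics/c3.png',cv2.resize(c,None,fx=2.8,fy=2.3,interpolation=cv2.INTER_CUBIC))
c=s['img'][110:260,120:280]; cv2.imwrite('pics/c4.png',cv2.resize(c,None,fx=4,fy=4,interpolation=cv2.INTER_CUBIC))
c=s['img'][110:240,245:400]; cv2.imwrite('pics/c5.png',cv2.resize(c,None,fx=4.6,fy=4.6,interpolation=cv2.INTER_CUBIC))
c=s['img'][0:60,140:260]; cv2.imwrite('pics/c6.png',cv2.resize(c,None,fx=6,fy=6,interpolation=cv2.INTER_CUBIC))
E
```

```text
(no output)
```

View pics/c4.png

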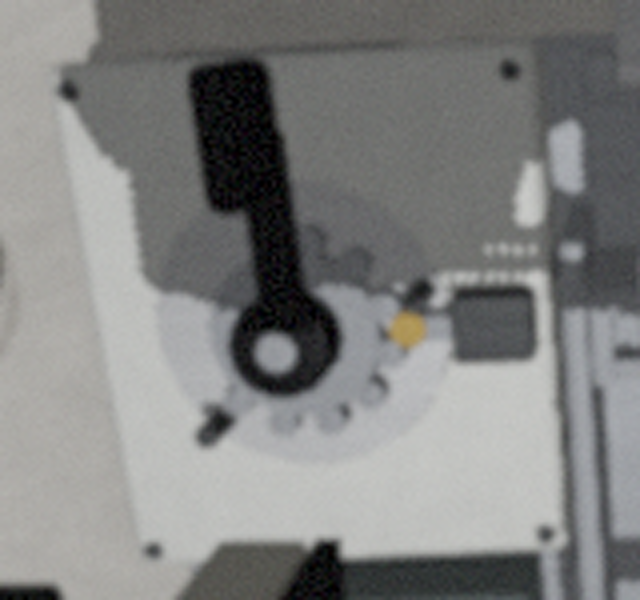

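View pics/c5.png

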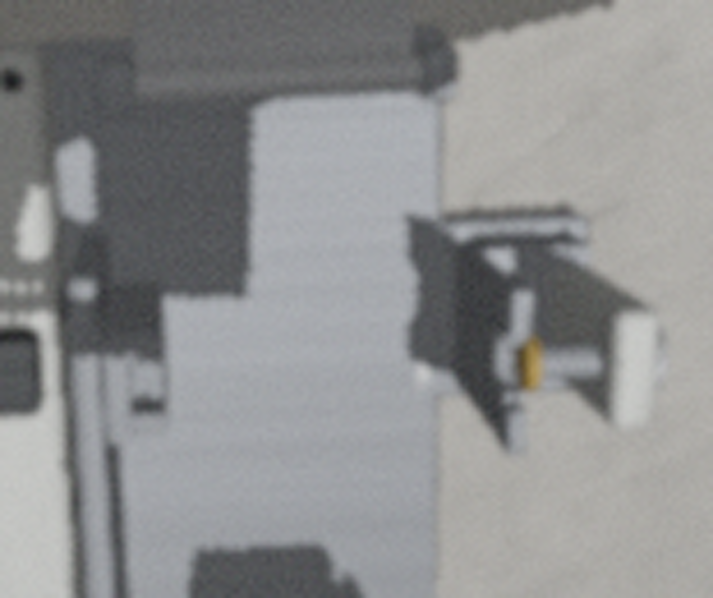

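View pics/c6.png

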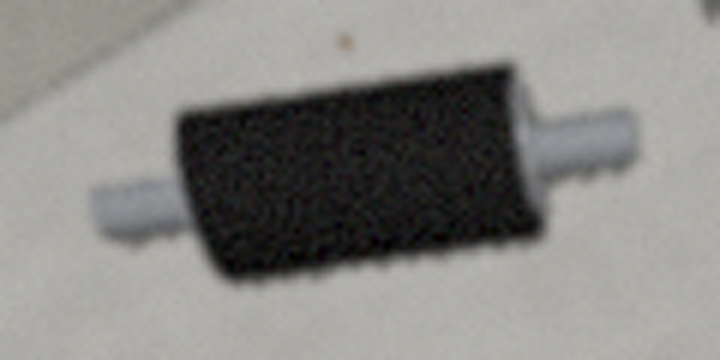

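```bash
python3 - <<'E'
from h import *
s=load('w1')
f=lambda a,b,k,ox,oy,z:atz(s,a/k+ox,b/k+oy,z)
hub=f(277,352,4,120,110,.088);pl=f(530,364,4.6,245,110,.078)
sc=[f(*p,4,120,110,.055) for p in [(68,90),(510,70),(545,533),(153,550)]]
d=pl-hub;print(hub,pl,np.hypot(*d[:2]),np.degrees(np.arctan2(-d[0],d[1])))
for i in range(4):
    e=sc[(i+1)%4]-sc[i]; print('screw',np.round(sc[i],4),np.round(np.hypot(*e[:2]),4),round(np.degrees(np.arctan2(e[1],e[0])),2))
print('scr mean',np.mean(sc,0))
for p in [(80,140),(122,140),(68,90)]: pass
pad=f(232,135,4,120,110,.112); print('paddle top c',pad, np.degrees(np.arctan2(*(pad-hub)[1::-1])),np.hypot(*(pad-hub)[:2]))
a=f(92,210,6,140,0,.016);b=f(638,138,6,140,0,.016);e=b-a
print('roller',a,b,(a+b)/2,np.hypot(*e[:2]),np.degrees(np.arctan2(e[1],e[0])))
E
```

```text
[ 0.55181724 -0.43279837  0.088     ] [ 0.63624936 -0.24522891  0.078     ] 0.2056965860169478 -24.234316023538113
screw [ 0.4562 -0.4594  0.055 ] 0.1353 65.96
screw [ 0.5113 -0.3359  0.055 ] 0.1539 -24.03
screw [ 0.6519 -0.3985  0.055 ] 0.1352 -113.83
screw [ 0.5973 -0.5222  0.055 ] 0.1544 155.99
scr mean [ 0.55416497 -0.42900046  0.055     ]
paddle top c [ 0.49306209 -0.4020175   0.112     ] 152.35069010552775 0.0663297069792902
roller [ 0.363875   -0.38932181  0.016     ] [ 0.40247134 -0.28308775  0.016     ] [ 0.38317317 -0.33620478  0.016     ] 0.11302810869780354 70.03319486450815
```

```bash
python3 -c "
from h import *
plan([0.494,-0.403,0.078],153.3)"
```

```text
shift [ 0.456 -1.084  1.987] turn 0.0009 | at [ 0.5831 -0.3264  0.2767] [1.7999e+02 1.0000e-02 1.5347e+02] F [-0.6  0.3 -0.2] op 0.0869 t 2.2
```

```bash

python3 -m creep '[[0.15,-0.4,0.1,0.001,45],[0.3,-0.8,0.4,0.001,45],[0.45,-1,0.7,0.001,45],[0.456,-1,1,0.001,45],[0.456,-1,1,0.001,45],[0.456,-1,1,0.001,45],[0.456,-1,1,0.001,45],[0.456,-1,1,0.001,45]]'
python3 - <<'E'
from h import *
s=snap('wrist','w2')
plan([0.494,-0.403,0.078],153.3)
cv2.imwrite('pics/w2.png',cv2.resize(s['img'],None,fx=1.4,fy=1.4))
print(proj(s,[0.494,-0.403,0.112]))
E
```

```text
clock: 2.87
tool_pos: [0.4996, -0.3964, 0.1792]
orientation: [-180.0, 0.2, 153.3]
force: [1.3, -0.4, -0.1]
opening: 0.0457
shift [ 0.023 -0.084  1.01 ] turn 0.0001 | at [ 0.4995 -0.3963  0.179 ] [-179.99    0.22  153.31] F [-0.3  0.2 -0.3] op 0.0459 t 2.92
[270.03711017 214.62021756]
```

View pics/w2.png

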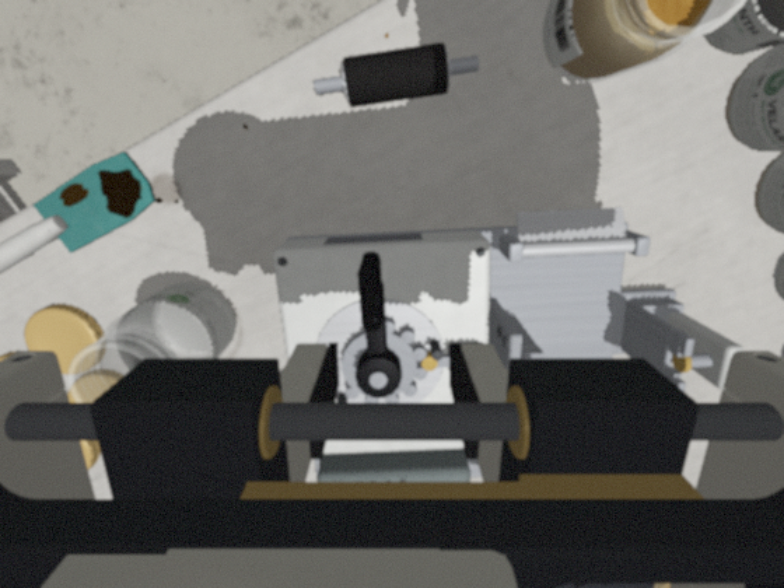

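```bash
python3 - <<'E'
from h import *
s=load('w2')
for p in [(370,255),(372,315),(371,285)]: print(atz(s,p[0]/1.4,p[1]/1.4,.112))
h=atz(s,378/1.4,380/1.4,.088);print('hub',h)
for p in [(282,262),(481,252)]: print(atz(s,p[0]/1.4,p[1]/1.4,.055))
E
```

```text
[ 0.46871259 -0.39485105  0.112     ]
[ 0.50025514 -0.41011572  0.112     ]
[ 0.48412246 -0.40230849  0.112     ]
hub [ 0.55099965 -0.43348921  0.088     ]
[ 0.45675185 -0.46014267  0.055     ]
[ 0.51153305 -0.33555808  0.055     ]
```

```bash
python3 -c "
from h import *
plan([0.4905,-0.4065,0.079],155.7)"
```

```text
shift [ 0.038 -0.131  1.   ] turn -0.0133 | at [ 0.4995 -0.3963  0.179 ] [-179.99    0.22  153.31] F [-0.3  0.2 -0.3] op 0.0459 t 2.92
```

```bash

python3 -m creep '[[0.038,-0.131,0.1,-0.013,45],[0.038,-0.131,0.4,-0.013,45],[0.038,-0.131,0.7,-0.013,45],[0.038,-0.131,1,-0.013,45],[0.038,-0.131,1,-0.013,35],[0.038,-0.131,1,-0.013,26],[0.038,-0.131,1,-0.013,24],[0.038,-0.131,1,-0.013,24]]'
python3 - <<'E'
from h import *
# arc plan
hub=np.array([0.551,-0.4333])
o=ctrl.get_obs();print(o['tool_pos'],o['orientation'],o['force'],o['opening'])
s=snap('scene','s3'); c=s['img'][180:280,240:380]; cv2.imwrite('pics/s3.png',cv2.resize(c,None,fx=5,fy=5,interpolation=cv2.INTER_CUBIC))
E
```

```text
clock: 3.58
tool_pos: [0.4898, -0.407, 0.0793]
orientation: [-180.0, 0.2, 155.6]
force: [0.3, 0.5, -0.0]
opening: 0.0263
[ 0.48984727 -0.40699936  0.07934125] [-179.97385562    0.23267097  155.61152658] [ 0.34337943  0.4766143  -0.03641086] 0.026282149832657507
```

View pics/s3.png

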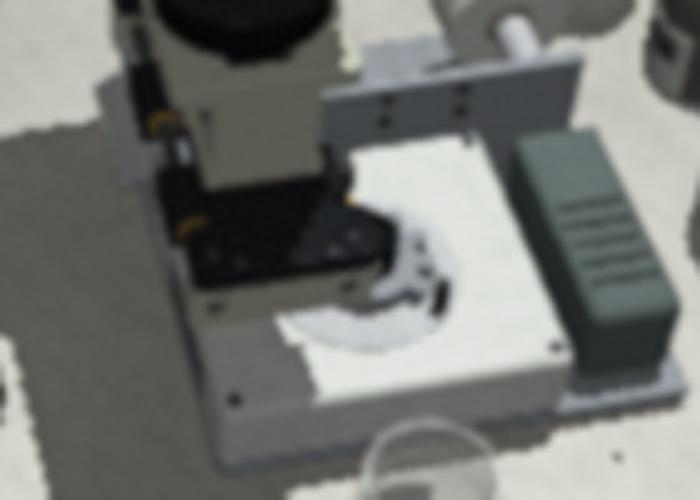

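```bash

python3 -m creep '[[-0.004,-0.07,0,-0.0333,24],[-0.015,-0.139,0,-0.0667,24],[-0.033,-0.206,0,-0.1,24],[-0.058,-0.271,0,-0.1333,24],[-0.089,-0.333,0,-0.1667,24],[-0.127,-0.392,0,-0.2,24],[-0.171,-0.446,0,-0.2333,24],[-0.22,-0.495,0,-0.2667,24]]'
python3 - <<'E'
from h import *
o=ctrl.get_obs();d=o['tool_pos'][:2]-[0.551,-0.4333];print(np.hypot(*d),np.degrees(np.arctan2(d[1],d[0])),o['tau'])
E
```

```text
clock: 4.3
tool_pos: [0.4882, -0.4605, 0.0784]
orientation: [-179.9, 0.1, -156.1]
force: [0.7, 1.9, 0.1]
opening: 0.0239
0.06846735368370482 -156.61120064855172 [ -0.54236775 -62.85885572  24.72434521   6.56678841   0.4043137
  -2.18367778]
```

```bash

python3 -m creep '[[-0.004,-0.07,0,-0.0333,24],[-0.015,-0.139,0,-0.0667,24],[-0.033,-0.206,0,-0.1,24],[-0.058,-0.271,0,-0.1333,24],[-0.089,-0.333,0,-0.1667,24],[-0.127,-0.392,0,-0.2,24],[-0.171,-0.446,0,-0.2333,24],[-0.22,-0.495,0,-0.2667,24]]'
python3 - <<'E'
from h import *
o=ctrl.get_obs();d=o['tool_pos'][:2]-[0.551,-0.4333];print(np.hypot(*d),np.degrees(np.arctan2(d[1],d[0])))
E
```

```text
clock: 4.97
tool_pos: [0.5283, -0.4978, 0.0786]
orientation: [-179.9, -0.0, -108.1]
force: [-2.3, 1.1, 0.5]
opening: 0.0243
0.06833664490583788 -109.40646076401019
```

```bash

python3 -m creep '[[-0.003,-0.064,0,-0.0306,24],[-0.012,-0.127,0,-0.0611,24],[-0.027,-0.189,0,-0.0917,24],[-0.048,-0.249,0,-0.1222,24],[-0.075,-0.307,0,-0.1528,24],[-0.089,-0.333,0,-0.1667,24],[-0.089,-0.333,0,-0.1667,24],[-0.089,-0.333,0,-0.1667,24]]'
python3 - <<'E'
from h import *
o=ctrl.get_obs();d=o['tool_pos'][:2]-[0.551,-0.4333];print(np.hypot(*d),np.degrees(np.arctan2(d[1],d[0])),o['force'])
E
```

```text
clock: 5.63
tool_pos: [0.5623, -0.4995, 0.078]
orientation: [-179.9, -0.1, -78.5]
force: [-0.9, -0.6, 0.3]
opening: 0.0241
0.06715373139822521 -80.28574869940033 [-0.9121527  -0.63477053  0.27315661]
```

```bash

python3 -m creep '[[0,-0.03,0,-0.012,24],[-0.002,-0.05,0,-0.022,24],[-0.002,-0.06,0,-0.022,24],[-0.002,-0.06,0,-0.022,24],[-0.002,-0.06,0,-0.022,24],[-0.002,-0.06,0,-0.022,24],[-0.002,-0.06,0,-0.022,24],[-0.002,-0.06,0,-0.022,24]]'
python3 - <<'E'
from h import *
o=ctrl.get_obs();d=o['tool_pos'][:2]-[0.551,-0.4333];print(np.hypot(*d),np.degrees(np.arctan2(d[1],d[0])),o['force'])
E
```

```text
clock: 6.3
tool_pos: [0.5622, -0.4987, 0.0776]
orientation: [179.6, 0.2, -74.7]
force: [-17.7, -3.6, 8.2]
opening: 0.0242
0.06635989039569658 -80.3246575669983 [-17.73684722  -3.6320547    8.17393888]
```

```bash

python3 -m creep '[[0,0.05,0,0.02,24],[0,0.1,0,0.033,30],[0,0.1,0,0.033,45],[0,0.1,0,0.033,45],[0,0.1,-0.3,0.033,45],[0,0.1,-0.6,0.033,50],[0,0.1,-0.9,0.033,60],[0,0.1,-1,0.033,60]]'
python3 - <<'E'
from h import *
s=snap('wrist','w4'); c=s['img'][0:300,100:460]; cv2.imwrite('pics/w4.png',cv2.resize(c,None,fx=2,fy=2,interpolation=cv2.INTER_CUBIC))
plan([0.383,-0.336,0.2],-110)
E
```

```text
clock: 6.97
tool_pos: [0.5603, -0.5017, 0.1827]
orientation: [-179.7, -0.3, -80.3]
force: [1.1, -0.4, 1.3]
opening: 0.0572
shift [-1.932  1.47  -0.189] turn 0.1649 | at [ 0.5606 -0.5018  0.1832] [-179.65   -0.37  -80.31] F [-0.3 -0.2  2.7] op 0.0588 t 7.02
```

View pics/w4.png

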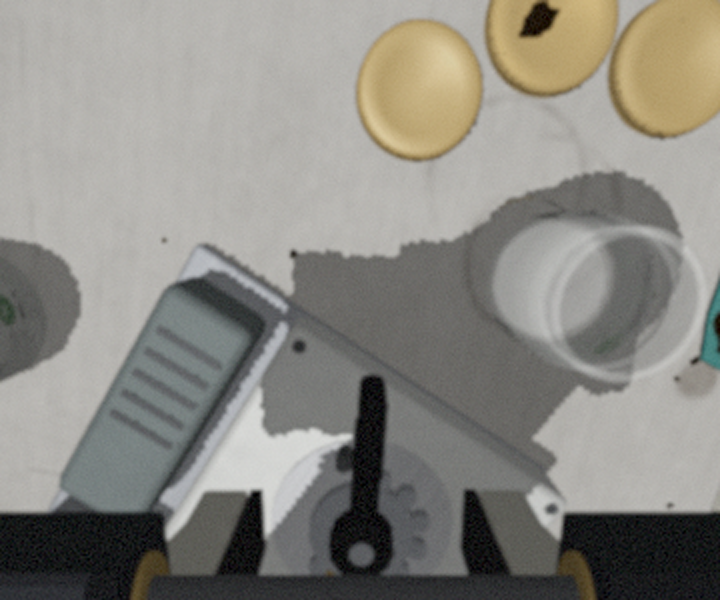

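```bash
python3 - <<'E'
from h import *
s=load('w4')
h=atz(s,361/2+100,552/2,.088)
for p in [(372,380),(370,410)]:
    a=atz(s,p[0]/2+100,p[1]/2,.112);d=a-h;print(h,a,np.degrees(np.arctan2(d[1],d[0])))
E
python3 -m creep '[[-0.4,0.3,-0.2,0.033,87],[-0.8,0.6,-0.3,0.066,87],[-1,0.77,-0.4,0.1,87],[-1,0.77,-0.4,0.14,87],[-1,0.77,-0.4,0.165,87],[-1,0.77,-0.4,0.165,87],[-1,0.77,-0.4,0.165,87],[-1,0.77,-0.4,0.165,87]]'
python3 -c "
from h import *
plan([0.383,-0.336,0.2],-110)"
```

```text
[ 0.55151273 -0.43589082  0.088     ] [ 0.56219003 -0.52532064  0.112     ] -83.19150958375673
[ 0.55151273 -0.43589082  0.088     ] [ 0.56085218 -0.51311586  0.112     ] -83.10424693956728
clock: 7.68
tool_pos: [0.4659, -0.4147, 0.2162]
orientation: [180.0, 0.0, -109.9]
force: [-0.1, 0.6, -0.2]
opening: 0.0873
shift [-0.457  1.047  0.162] turn 0.0004 | at [ 0.4659 -0.4147  0.2162] [ 1.7999e+02  1.0000e-02 -1.0992e+02] F [-0.1  0.6 -0.2] op 0.0873 t 7.68
```

```bash

python3 -m creep '[[-0.2,0.4,0.1,0,87],[-0.4,0.8,0.2,0,87],[-0.457,1,0.4,0,87],[-0.457,1,0.6,0,87],[-0.457,1,0.6,0,87],[-0.457,1,0.6,0,87],[-0.457,1,0.6,0,87],[-0.457,1,0.6,0,87]]'
python3 - <<'E'
from h import *
s=snap('wrist','w5'); c=s['img'][60:360,100:460]; cv2.imwrite('pics/w5.png',cv2.resize(c,None,fx=2,fy=2,interpolation=cv2.INTER_CUBIC))
plan([0.383,-0.336,0.003],-110)
E
```

```text
clock: 8.35
tool_pos: [0.3887, -0.3383, 0.1575]
orientation: [-179.9, -0.0, -110.1]
force: [-0.3, 0.3, 0.2]
opening: 0.0871
shift [-0.002  0.061  1.543] turn -0.0005 | at [ 0.3885 -0.3381  0.1573] [-1.7993e+02 -2.0000e-02 -1.1009e+02] F [-0.9  0.6  0.6] op 0.0864 t 8.4
```

View pics/w5.png

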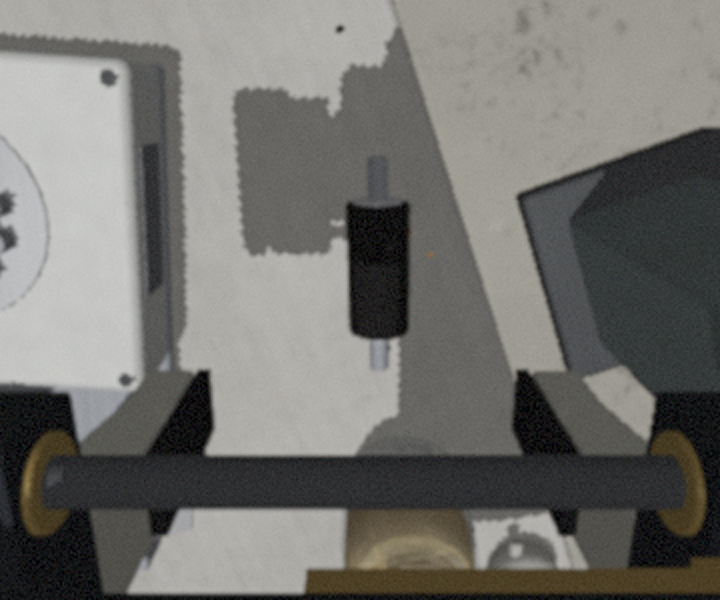

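```bash
python3 - <<'E'
from h import *
s=load('w5')
a=atz(s,377/2+100,157/2+60,.018);b=atz(s,379.5/2+100,368/2+60,.018);e=b-a
print(a,b,(a+b)/2,np.hypot(*e[:2]),np.degrees(np.arctan2(e[1],e[0])))
m=(a+b)/2
plan([m[0],m[1],0.004],np.degrees(np.arctan2(e[1],e[0]))-180)
E
```

```text
[ 0.36442678 -0.3886283   0.018     ] [ 0.40055631 -0.28357593  0.018     ] [ 0.38249154 -0.33610212  0.018     ] 0.11109160522532856 71.02092210220724
shift [1.000e-03 6.500e-02 1.533e+00] turn -0.0062 | at [ 0.3885 -0.3381  0.1573] [-1.7993e+02 -2.0000e-02 -1.1009e+02] F [-0.9  0.6  0.6] op 0.0864 t 8.4
```

```bash

python3 -m creep '[[0,0.065,0.3,-0.006,70],[0,0.065,0.6,-0.006,60],[0,0.065,0.9,-0.006,56],[0,0.065,1,-0.006,56],[0,0.065,1,-0.006,56],[0,0.065,1,-0.006,56],[0,0.065,1,-0.006,56],[0,0.065,1,-0.006,56]]'
python3 -m creep '[[0,0,0.25,0,56],[0,0,0.45,0,56],[0,0,0.53,0,56],[0,0,0.53,0,56],[0,0,0.53,0,35],[0,0,0.53,0,25],[0,0,0.53,0,20],[0,0,0.53,0,20]]'
python3 - <<'E'
from h import *
plan([0.383,-0.336,0.15],-110)
E
```

```text
clock: 9.07
tool_pos: [0.3825, -0.3357, 0.0583]
orientation: [-179.8, -0.0, -109.0]
force: [1.2, -0.1, 0.1]
opening: 0.0561
clock: 9.73
tool_pos: [0.3819, -0.3354, 0.0046]
orientation: [-179.9, -0.0, -109.0]
force: [1.0, -0.3, -0.8]
opening: 0.0346
shift [ 0.002 -0.015 -1.454] turn 0.0055 | at [ 0.3819 -0.3354  0.0046] [-1.7990e+02 -1.0000e-02 -1.0902e+02] F [ 1.  -0.3 -0.8] op 0.0346 t 9.73
```

```bash

python3 -m creep '[[0,0,0,0,10],[0,0,0,0,10],[0,0,-0.1,0,10],[0,0,-0.3,0,10],[0,0,-0.6,0,10],[0,0,-0.9,0,10],[0,0,-1,0,10],[0,0,-1,0,10]]'
python3 - <<'E'
from h import *
s=snap('wrist','w6'); c=s['img'][60:360,100:460]; cv2.imwrite('pics/w6.png',cv2.resize(c,None,fx=2,fy=2,interpolation=cv2.INTER_CUBIC))
yd=np.array([0.407,0.9135,0]); bay=np.array([0.6133,-0.2955,0.078])
plan(bay-0.003*yd+[0,0,.045],-114)
E
```

```text
clock: 10.4
tool_pos: [0.3828, -0.3358, 0.1068]
orientation: [-179.7, -0.0, -109.0]
force: [-0.5, 0.8, -2.8]
opening: 0.0312
shift [-1.101 -2.058 -0.176] turn 0.0275 | at [ 0.3817 -0.3352  0.1048] [-1.7983e+02  2.0000e-02 -1.0904e+02] F [-0.6  1.2 -2.7] op 0.0312 t 10.45
```

View pics/w6.png

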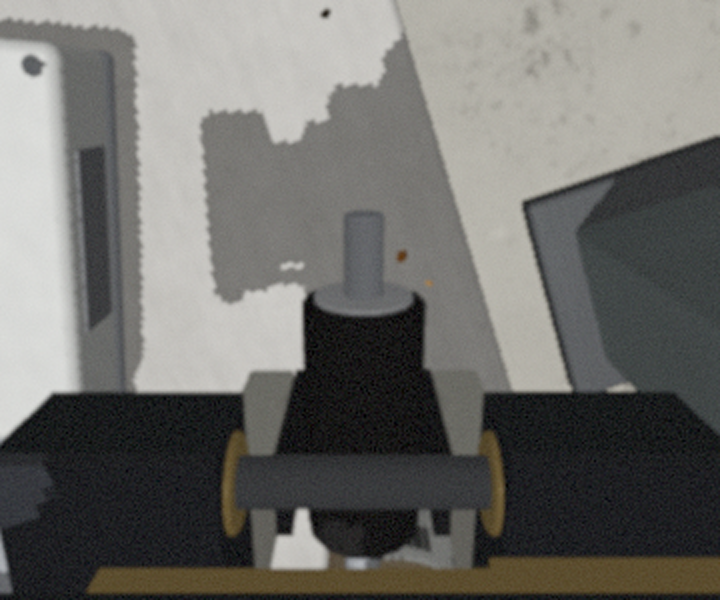

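```bash
python3 - <<'E'
from h import *
s=load('w6'); o=ctrl.get_obs(); Rt=Ro.from_euler('xyz',o['orientation'],degrees=True).as_matrix()
for z in (.113,.116,.121):
    for p in [(364,214),(364,297)]:
        a=atz(s,p[0]/2+100,p[1]/2+60,z); print(z,Rt.T@(a-o['tool_pos']))
for i in range(-56,57,112):
    print(i,(proj(s,o['tool_pos']+Rt@np.array([-i*.001,0,-.0115]))-[100,60])*2)
E
```

```text
0.113 [ 0.05500114 -0.00218479 -0.00820322]
0.113 [ 0.03288875 -0.002159   -0.00819734]
0.116 [ 0.0555524  -0.00218519 -0.01120338]
0.116 [ 0.03387588 -0.00215992 -0.01119762]
0.121 [ 0.05647116 -0.00218587 -0.01620365]
0.121 [ 0.0355211  -0.00216144 -0.01619808]
-56 [372.83580003 212.43139266]
56 [370.76975193 578.56048693]
```

```bash

python3 -m creep '[[0,-0.3,-0.1,0,10],[-0.1,-0.6,-0.2,0.01,10],[-0.3,-0.9,-0.25,0.0275,10],[-0.5,-1,-0.25,0.0275,10],[-0.55,-1,-0.25,0.0275,10],[-0.55,-1,-0.25,0.0275,10],[-0.55,-1,-0.25,0.0275,10],[-0.55,-1,-0.25,0.0275,10]]'
python3 - <<'E'
from h import *
yd=np.array([0.407,0.9135,0]); bay=np.array([0.6133,-0.2955,0.078])
plan(bay-0.003*yd+[0,0,.045],-114)
E
```

```text
clock: 11.12
tool_pos: [0.4923, -0.3157, 0.1275]
orientation: [179.9, -0.0, -114.0]
force: [0.0, 0.2, -2.0]
opening: 0.0313
shift [-0.647 -1.023  0.042] turn 0.0 | at [ 0.4923 -0.3157  0.1275] [ 1.7987e+02 -1.0000e-02 -1.1399e+02] F [ 0.   0.2 -2. ] op 0.0313 t 11.12
```

```bash

python3 -m creep '[[-0.2,-0.3,0,0,10],[-0.4,-0.6,0,0,10],[-0.6,-0.9,0,0,10],[-0.647,-1,0,0,10],[-0.647,-1,0,0,10],[-0.647,-1,0,0,10],[-0.647,-1,0,0,10],[-0.647,-1,0,0,10]]'
python3 - <<'E'
from h import *
yd=np.array([0.407,0.9135,0]); bay=np.array([0.6133,-0.2955,0.078])
plan(bay-0.003*yd+[0,0,.045],-114)
s=snap('wrist','w7'); c=s['img'][60:360,100:460]; cv2.imwrite('pics/w7.png',cv2.resize(c,None,fx=2,fy=2,interpolation=cv2.INTER_CUBIC))
s=snap('side','d7'); c=s['img'][120:280,130:330]; cv2.imwrite('pics/d7.png',cv2.resize(c,None,fx=3.7,fy=3.7,interpolation=cv2.INTER_CUBIC))
s=snap('scene','s7'); c=s['img'][120:280,200:400]; cv2.imwrite('pics/s7.png',cv2.resize(c,None,fx=3.7,fy=3.7,interpolation=cv2.INTER_CUBIC))
E
```

```text
clock: 11.78
tool_pos: [0.61, -0.2977, 0.1286]
orientation: [180.0, -0.0, -114.0]
force: [-1.0, -0.6, -1.3]
opening: 0.0311
shift [-0.004 -0.021  0.056] turn -0.0002 | at [ 0.61   -0.2977  0.1286] [ 179.97   -0.   -114.03] F [-1.  -0.6 -1.3] op 0.0311 t 11.78
```

View pics/w7.png

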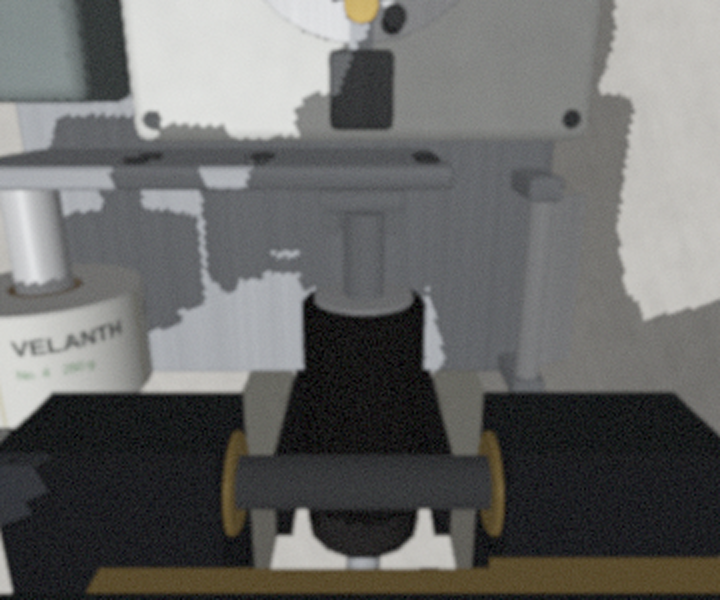

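View pics/d7.png

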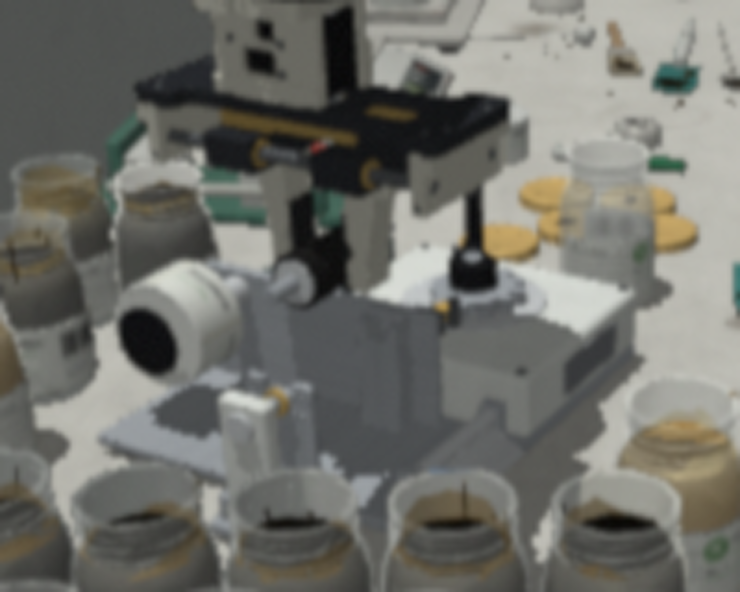

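View pics/s7.png

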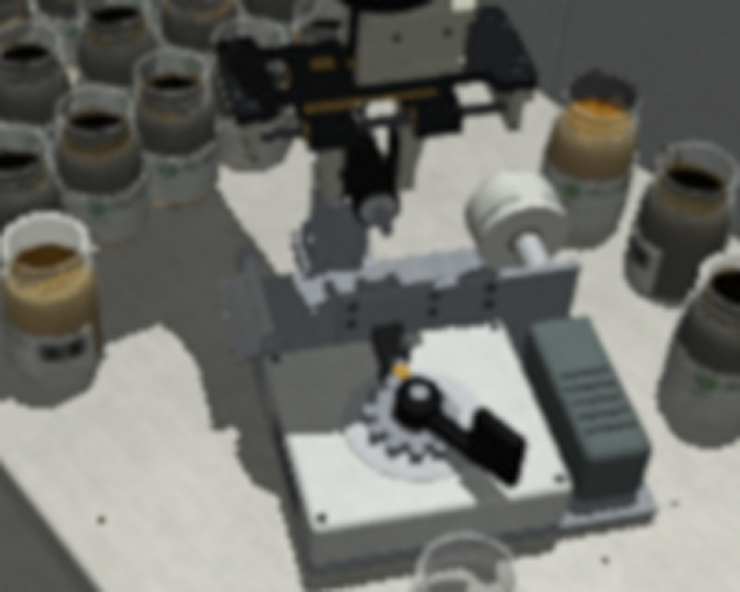

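```bash
python3 - <<'E'
from h import *
s=load('w7'); o=ctrl.get_obs(); Rt=Ro.from_euler('xyz',o['orientation'],degrees=True).as_matrix()
c=s['img'][120:220,230:350]; cv2.imwrite('pics/w7b.png',cv2.resize(c,None,fx=6,fy=6,interpolation=cv2.INTER_CUBIC))
def t(u,v,z,n=''): print(n,np.round(1000*Rt.T@(atz(s,u/2+100,v/2+60,z)-o['tool_pos']),2))
t(362,168,.09,'-64');t(362,189,.09,'-56');t(363.5,210,.0895,'-49');t(364,213,.14,'tip')
t(322,200,.0895,'roof l');t(405,200,.0895,'roof r')
for p in ((152,120),(571,120)): t(*p,.055,'screw')
E
```

```text
-64 [61.66 -0.85 39.01]
-56 [54.96 -0.86 39.01]
-49 [48.04 -0.37 39.51]
tip [ 56.27  -0.39 -10.99]
roof l [ 51.33 -13.9   39.51]
roof r [51.31 13.15 39.5 ]
screw [ 75.31 -78.12  74.03]
screw [75.21 76.12 73.98]
```

View pics/w7b.png

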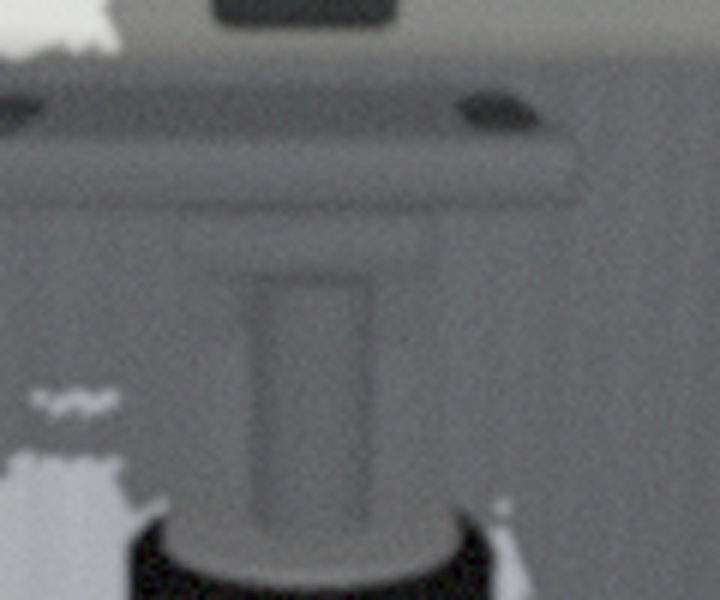

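```bash

python3 -m creep '[[0.03,0,0.1,0,10],[0.03,0,0.2,0,10],[0.03,0,0.3,0,10],[0.03,0,0.38,0,10],[0.03,0,0.41,0,10],[0.03,0,0.41,0,10],[0.03,0,0.41,0,10],[0.03,0,0.41,0,10]]'
python3 - <<'E'
from h import *
plan([0,0,0],-114)
s=snap('wrist','w8'); c=s['img'][60:360,100:460]; cv2.imwrite('pics/w8.png',cv2.resize(c,None,fx=2,fy=2,interpolation=cv2.INTER_CUBIC))
s=snap('side','d8'); c=s['img'][160:280,150:270]; cv2.imwrite('pics/d8.png',cv2.resize(c,None,fx=5,fy=5,interpolation=cv2.INTER_CUBIC))
E
```

```text
clock: 12.6
tool_pos: [0.6105, -0.3, 0.0879]
orientation: [-180.0, -0.0, -114.0]
force: [0.1, 0.1, -2.2]
opening: 0.0311
shift [-0.263  6.798  0.875] turn 0.0002 | at [ 0.6105 -0.3     0.0879] [-179.97   -0.   -113.96] F [ 0.1  0.1 -2.2] op 0.0311 t 12.6
```

View pics/w8.png

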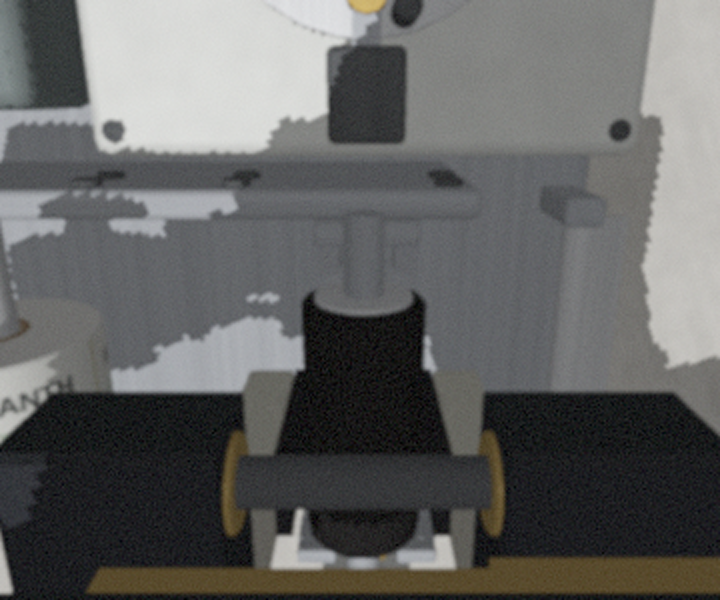

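View pics/d8.png

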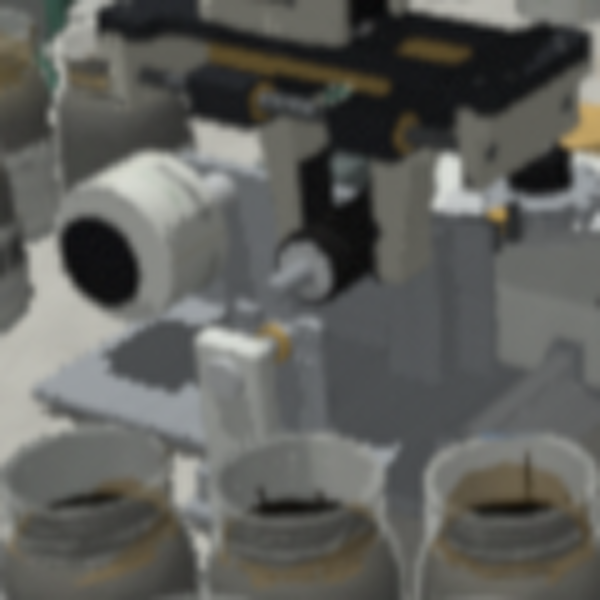

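```bash

python3 -m creep '[[0,0.004,0.02,0,10],[0,0.004,0.04,0,10],[0,0.004,0.055,0,10],[0,0.004,0.07,0,10],[0,0.004,0.085,0,10],[0,0.004,0.1,0,10],[0,0.004,0.115,0,10],[0,0.004,0.12,0,10]]'
python3 - <<'E'
from h import *
plan([0,0,0],-114)
s=snap('wrist','w9'); c=s['img'][60:360,100:460]; cv2.imwrite('pics/w9.png',cv2.resize(c,None,fx=2,fy=2,interpolation=cv2.INTER_CUBIC))
s=snap('side','d9'); c=s['img'][160:280,150:270]; cv2.imwrite('pics/d9.png',cv2.resize(c,None,fx=5,fy=5,interpolation=cv2.INTER_CUBIC))
E
```

```text
clock: 13.37
tool_pos: [0.61, -0.2998, 0.0756]
orientation: [-180.0, 0.0, -114.0]
force: [-0.1, 2.8, 3.1]
opening: 0.0314
shift [-0.261  6.793  0.752] turn 0.0002 | at [ 0.61   -0.2998  0.0756] [-1.7997e+02  1.0000e-02 -1.1397e+02] F [-0.1  2.8  3.1] op 0.0314 t 13.37
```

View pics/w9.png

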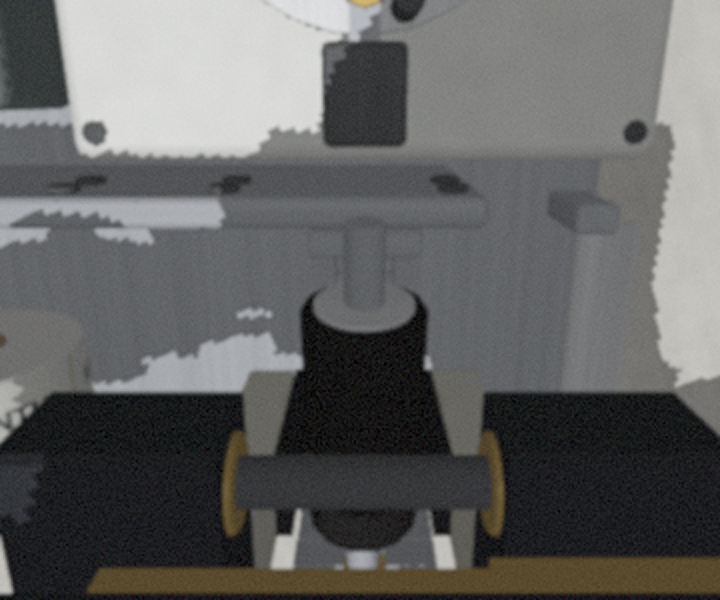

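View pics/d9.png

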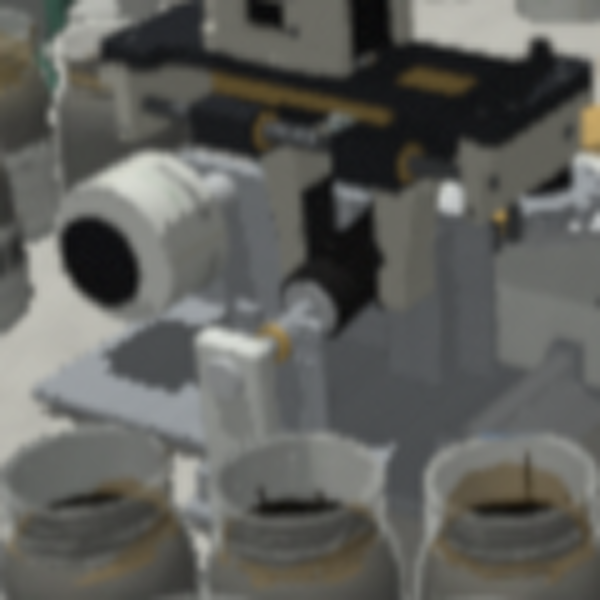

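```bash

python3 -m creep '[[-0.02,0,0,0,10],[-0.04,0,0,0,10],[-0.06,0,0,0,10],[-0.08,0,0,0,10],[-0.1,0,0,0,10],[-0.12,0,0,0,10],[-0.135,0,0,0,10],[-0.135,0,0,0,10]]'
python3 - <<'E'
from h import *
plan([0,0,0],-114)
s=snap('wrist','w10'); c=s['img'][60:360,100:460]; cv2.imwrite('pics/w10.png',cv2.resize(c,None,fx=2,fy=2,interpolation=cv2.INTER_CUBIC))
s=snap('side','d10'); c=s['img'][160:280,150:270]; cv2.imwrite('pics/d10.png',cv2.resize(c,None,fx=5,fy=5,interpolation=cv2.INTER_CUBIC))
E
```

```text
clock: 14.13
tool_pos: [0.6146, -0.2885, 0.075]
orientation: [180.0, -0.1, -114.0]
force: [-1.5, -7.9, -2.9]
opening: 0.0313
shift [-0.136  6.788  0.755] turn -0.0 | at [ 0.6146 -0.2885  0.075 ] [ 1.7995e+02 -8.0000e-02 -1.1401e+02] F [-1.5 -7.9 -2.9] op 0.0313 t 14.13
```

View pics/w10.png

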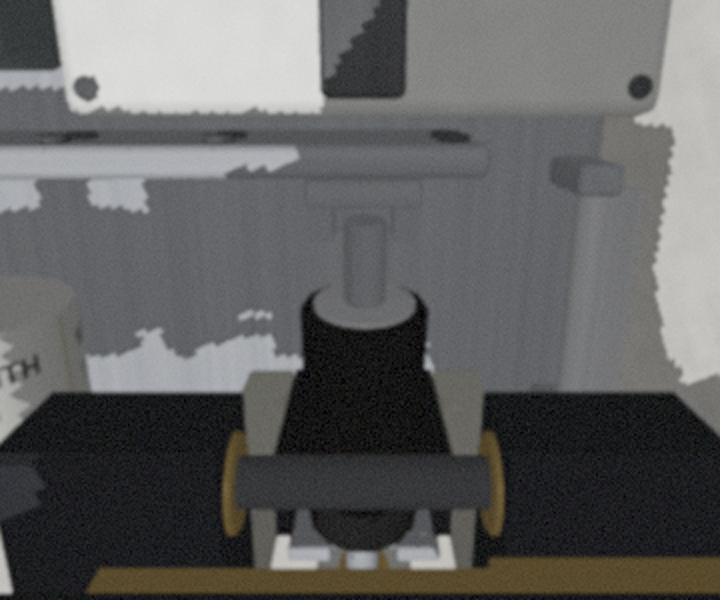

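View pics/d10.png

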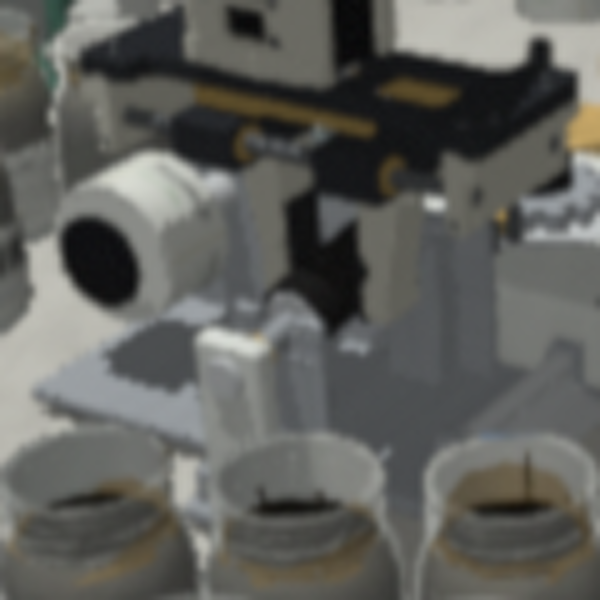

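```bash
python3 - <<'E'
from h import *
s=load('w10'); o=ctrl.get_obs(); Rt=Ro.from_euler('xyz',o['orientation'],degrees=True).as_matrix()
c=s['img'][130:230,230:350]; cv2.imwrite('pics/w10b.png',cv2.resize(c,None,fx=6,fy=6,interpolation=cv2.INTER_CUBIC))
def t(u,v,z,n=''): print(n,np.round(1000*Rt.T@(atz(s,u/2+100,v/2+60,z)-o['tool_pos']),2))
t(362,179,.09,'-56');t(363.5,207,.0895,'-49');t(364,215,.097,'tip');t(308,195,.0895,'l');t(420,195,.0895,'r')
E
```

```text
-56 [ 64.36  -1.4  -14.94]
-49 [ 57.69  -1.05 -14.45]
tip [ 57.16  -0.95 -21.95]
l [ 60.55 -14.2  -14.45]
r [ 60.54  12.34 -14.43]
```

View pics/w10b.png

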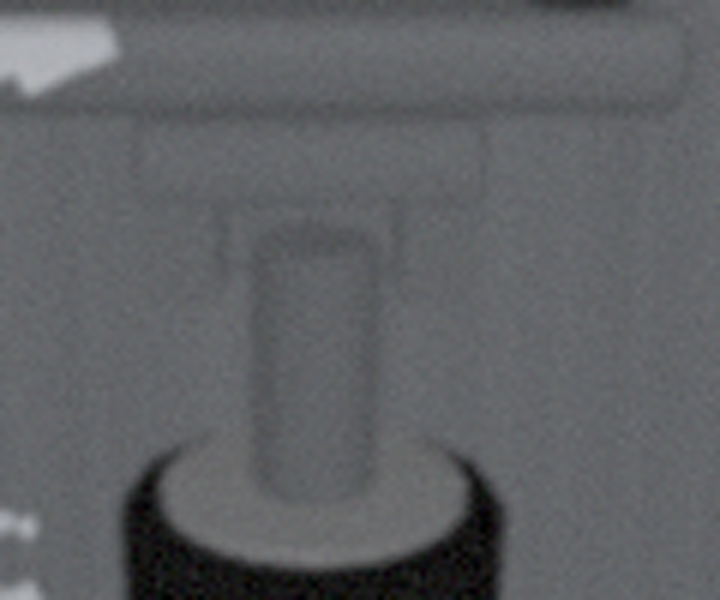

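```bash

python3 -m creep '[[-0.01,0,0,0,10],[-0.018,0,0,0,10],[-0.018,0,0.015,0,10],[-0.018,0,0.03,0,10],[-0.018,0,0.045,0,10],[-0.018,0,0.06,0,10],[-0.018,0,0.075,0,10],[-0.018,0,0.085,0,10]]'
python3 - <<'E'
from h import *
plan([0,0,0],-114)
s=snap('wrist','w11'); c=s['img'][130:230,230:350]; cv2.imwrite('pics/w11.png',cv2.resize(c,None,fx=6,fy=6,interpolation=cv2.INTER_CUBIC))
s=snap('side','d11'); c=s['img'][160:280,150:270]; cv2.imwrite('pics/d11.png',cv2.resize(c,None,fx=5,fy=5,interpolation=cv2.INTER_CUBIC))
E
```

```text
clock: 14.9
tool_pos: [0.6153, -0.2873, 0.0671]
orientation: [180.0, -0.1, -114.0]
force: [-2.2, -8.2, 1.4]
opening: 0.0309
shift [-0.122  6.789  0.673] turn -0.0001 | at [ 0.6153 -0.2873  0.0671] [ 1.7998e+02 -9.0000e-02 -1.1401e+02] F [-2.2 -8.2  1.4] op 0.0309 t 14.9
```

View pics/w11.png

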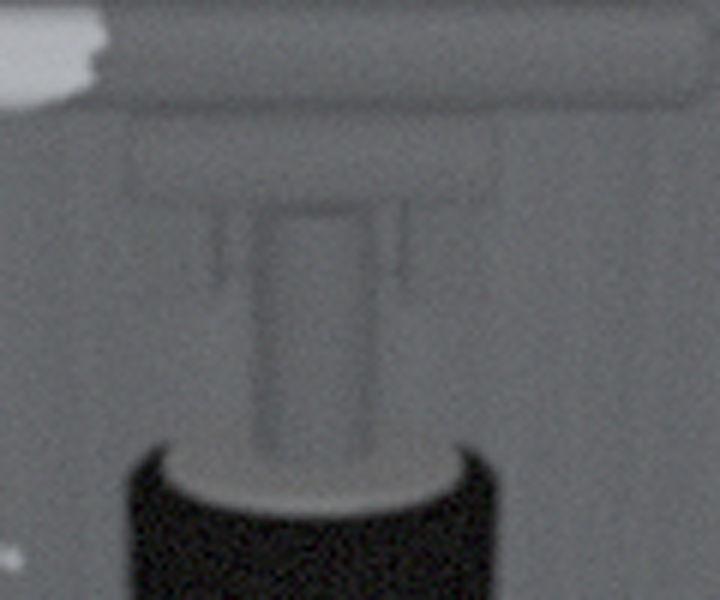

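View pics/d11.png

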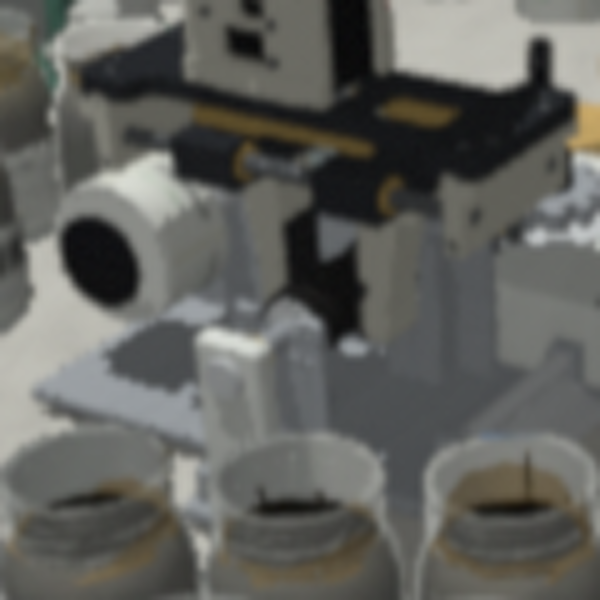

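```bash
python3 - <<'E'
from h import *
s=load('w11'); o=ctrl.get_obs(); Rt=Ro.from_euler('xyz',o['orientation'],degrees=True).as_matrix()
pj=lambda x,z:(proj(s,o['tool_pos']+Rt@np.array([x,0,-(z-o['tool_pos'][2])]))-[230,130])*6
S=9.8
print('roof edge',pj(.049+.0098,.0895),'-56',pj(.056+.0098,.0895))
for m in (0,-.001,-.002):
  for tilt in (0,2,4,6,9):
    a=np.radians(tilt); 
    print(m,tilt,'tip top',pj(.056*np.cos(a)-m-.005*np.sin(a),.0785+.056*np.sin(a)+.005*np.cos(a)),'shoulder top of stub',pj(.034*np.cos(a)-m-.005*np.sin(a),.0785+.034*np.sin(a)+.005*np.cos(a)),'barrel top',pj(.034*np.cos(a)-m-.016*np.sin(a),.0785+.034*np.sin(a)+.016*np.cos(a)), 'bot',pj(.034*np.cos(a)-m+.015*np.sin(a),.0785+.034*np.sin(a)-.015*np.cos(a)))
E
```

```text
roof edge [324.8697186  207.26058448] -56 [325.12146127 113.20677186]
0 0 tip top [324.06716786 229.25349531] shoulder top of stub [323.39316394 493.49682382] barrel top [324.61528362 540.10867246] bot [321.5591401  423.54684848]
0 2 tip top [324.28302021 236.59326863] shoulder top of stub [323.51059769 500.45107253] barrel top [324.73690303 552.6389177 ] bot [321.66866647 422.06405231]
0 4 tip top [324.50111367 244.97438504] shoulder top of stub [323.62768309 507.95305687] barrel top [324.8561912  565.74332152] bot [321.78031958 421.051208  ]
0 6 tip top [324.72112186 254.42095303] shoulder top of stub [323.74421982 516.00213634] barrel top [324.97286874 579.40778171] bot [321.8940167  420.52057072]
0 9 tip top [325.05393973 270.63670108] shoulder top of stub [323.91754183 529.09693748] barrel top [325.14237383 600.91854499] bot [322.0681961  420.65513953]
-0.001 0 tip top [324.09930734 216.6532095 ] shoulder top of stub [323.42248975 481.99963878] barrel top [324.64949292 527.84860105] bot [321.58184138 413.22082935]
-0.001 2 tip top [324.3160344  223.84869515] shoulder top of stub
[... 719 characters left out ...]
3469819] bot [321.60462486 402.85741665]
-0.002 2 tip top [324.34919152 211.0489455 ] shoulder top of stub [323.57027492 477.27253558] barrel top [324.80647863 527.95220605] bot [321.71490249 401.20929214]
-0.002 4 tip top [324.56908099 219.14261024] shoulder top of stub [323.68826978 484.64069888] barrel top [324.92676044 540.95072721] bot [321.8273273  400.02986725]
-0.002 6 tip top [324.79092415 228.30495155] shoulder top of stub [323.80571787 492.55969011] barrel top [325.04441563 554.51651242] bot [321.9418163  399.33160647]
-0.002 9 tip top [325.12656198 244.10223111] shoulder top of stub [323.98040663 505.46708065] barrel top [325.21535096 575.89351218] bot [322.11722071 399.21327376]
```

```bash

python3 -m creep '[[0.015,0,0,0,10],[0.03,0,0,0,10],[0.045,0,0,0,10],[0.06,0,0,0,10],[0.07,0,0,0,10],[0.075,0,0,0,10],[0.075,0,0,0,10],[0.075,0,0,0,10]]'
python3 - <<'E'
from h import *
plan([0,0,0],-114)
s=snap('wrist','w12'); c=s['img'][130:230,230:350]; cv2.imwrite('pics/w12.png',cv2.resize(c,None,fx=6,fy=6,interpolation=cv2.INTER_CUBIC))
E
```

```text
clock: 15.67
tool_pos: [0.6124, -0.2935, 0.0669]
orientation: [180.0, -0.0, -114.0]
force: [-0.9, -4.1, 1.4]
opening: 0.0311
shift [-0.189  6.788  0.672] turn -0.0001 | at [ 0.6124 -0.2935  0.0669] [ 1.7997e+02 -5.0000e-02 -1.1401e+02] F [-0.9 -4.1  1.4] op 0.0311 t 15.67
```

View pics/w12.png

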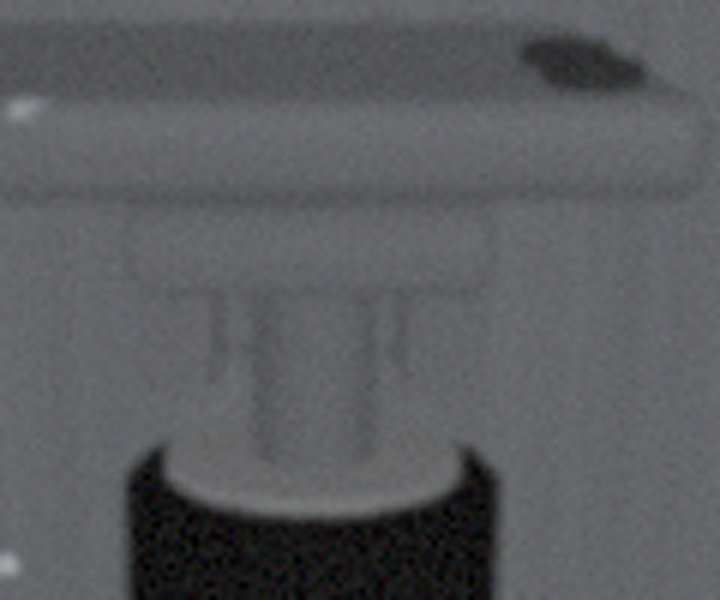

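Stub is clearly going under the roof. Now let go so the spring finishes the slide, then rise.

```bash

python3 -m creep '[[0,0,0,0,34],[0,0,0,0,38],[0,0,0,0,42],[0,0,0,0,48],[0,0,0,0,54],[0,0,0,0,56],[0,0,0,0,56],[0,0,0,0,56]]'
python3 -m creep '[[0,0,-0.1,0,56],[0,0,-0.4,0,56],[0,0,-0.7,0,56],[0,0,-1,0,56],[0,0,-1,0,56],[0,0,-1,0,56],[0,0,-1,0,56],[0,0,-1,0,56]]'
python3 - <<'E'
from h import *
plan([0,0,0],-114)
s=snap('wrist','w13'); c=s['img'][60:360,100:460]; cv2.imwrite('pics/w13.png',cv2.resize(c,None,fx=2,fy=2,interpolation=cv2.INTER_CUBIC))
s=snap('side','d13'); c=s['img'][160:280,150:270]; cv2.imwrite('pics/d13.png',cv2.resize(c,None,fx=5,fy=5,interpolation=cv2.INTER_CUBIC))
E
```

```text
clock: 16.38
tool_pos: [0.6129, -0.2926, 0.0671]
orientation: [-180.0, 0.0, -114.0]
force: [-0.6, 0.5, 0.1]
opening: 0.0555
clock: 17.05
tool_pos: [0.6123, -0.2925, 0.1664]
orientation: [179.9, -0.0, -114.0]
force: [0.2, 0.6, -0.4]
opening: 0.0557
shift [-0.183  6.781  1.673] turn 0.0001 | at [ 0.6123 -0.2925  0.1664] [ 179.93   -0.   -113.99] F [ 0.2  0.6 -0.4] op 0.0557 t 17.05
```

View pics/w13.png

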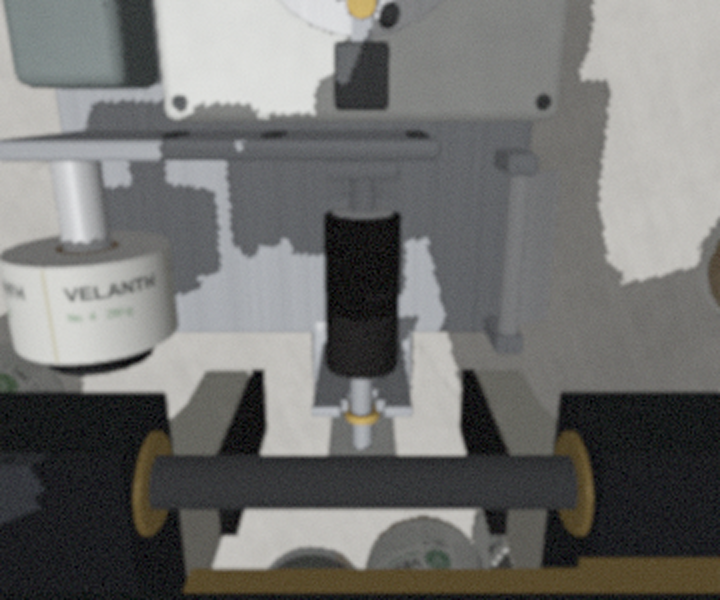

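View pics/d13.png

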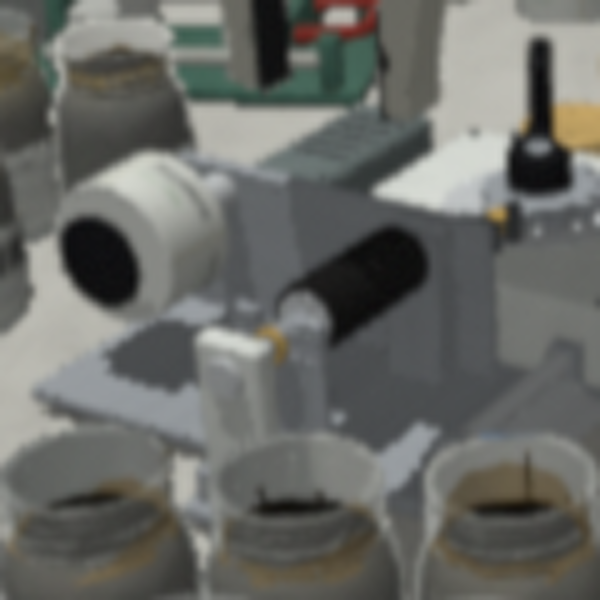

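```bash
python3 - <<'E'
from h import *
s=load('w13'); o=ctrl.get_obs(); Rt=Ro.from_euler('xyz',o['orientation'],degrees=True).as_matrix()
c=s['img'][120:280,230:350]; cv2.imwrite('pics/w13b.png',cv2.resize(c,None,fx=5,fy=3.7,interpolation=cv2.INTER_CUBIC))
def t(u,v,z,n=''): print(n,np.round(1000*Rt.T@(atz(s,u/2+100,v/2+60,z)-o['tool_pos']),2))
t(362,158,.09,'-56');t(362,218,.094,'barrel -34');t(362,366,.094,'barrel +34');t(361,418,.078,'plunger face/collar')
E
```

```text
-56 [60.82 -1.41 76.01]
barrel -34 [38.57 -1.42 72.  ]
barrel +34 [-23.61  -1.45  71.98]
plunger face/collar [-56.99  -1.94  87.97]
```

View pics/w13b.png

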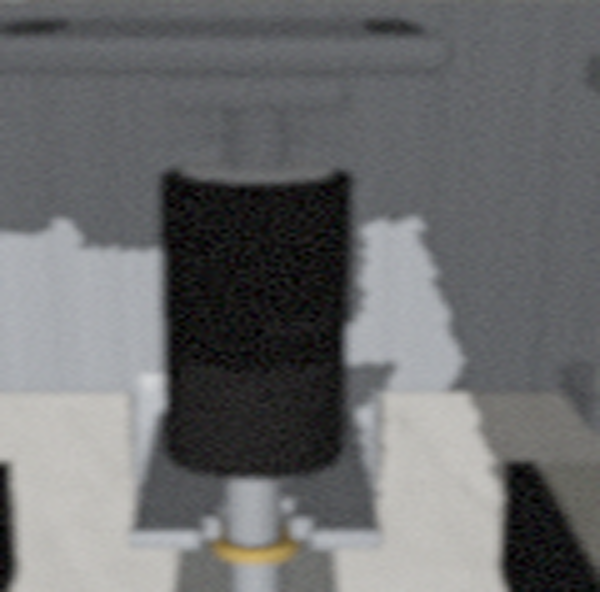

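```bash
python3 -c "
from h import *
plan([0.5581,-0.4996,0.17],-84)"
```

```text
shift [ 2.112 -0.346 -0.04 ] turn -0.1666 | at [ 0.6123 -0.2926  0.166 ] [ 1.7989e+02 -2.0000e-02 -1.1398e+02] F [ 0.2 -0.3 -0.5] op 0.056 t 17.15
```

```bash

python3 -m creep '[[0.3,-0.1,0,-0.033,45],[0.6,-0.2,0,-0.066,45],[0.9,-0.3,0,-0.1,45],[1,-0.346,0,-0.133,45],[1,-0.346,0,-0.1666,45],[1,-0.346,0,-0.1666,45],[1,-0.346,0,-0.1666,45],[1,-0.346,0,-0.1666,45]]'
python3 -c "
from h import *
plan([0.5581,-0.4996,0.17],-84)"
```

```text
clock: 17.82
tool_pos: [0.6038, -0.3976, 0.1665]
orientation: [180.0, 0.0, -84.2]
force: [0.9, -0.6, -0.0]
opening: 0.0449
shift [ 0.968  0.558 -0.035] turn -0.0009 | at [ 0.6038 -0.3976  0.1665] [ 1.7995e+02  2.0000e-02 -8.4160e+01] F [ 0.9 -0.6 -0. ] op 0.0449 t 17.82
```

```bash

python3 -m creep '[[0.3,0.2,0,0,45],[0.6,0.4,0,0,45],[0.9,0.5,0,0,45],[0.968,0.558,0,0,45],[0.968,0.558,0,0,45],[0.968,0.558,0,0,45],[0.968,0.558,0,0,45],[0.968,0.558,0,0,45]]'
python3 - <<'E'
from h import *
plan([0.5581,-0.4996,0.079],-84)
s=snap('wrist','w14'); c=s['img'][60:360,100:460]; cv2.imwrite('pics/w14.png',cv2.resize(c,None,fx=2,fy=2,interpolation=cv2.INTER_CUBIC))
E
```

```text
clock: 18.48
tool_pos: [0.5593, -0.499, 0.1672]
orientation: [-180.0, -0.0, -83.9]
force: [-0.4, -0.0, 0.3]
opening: 0.045
shift [0.005 0.013 0.882] turn 0.0003 | at [ 0.5593 -0.499   0.1672] [-179.99   -0.    -83.94] F [-0.4 -0.   0.3] op 0.045 t 18.48
```

View pics/w14.png

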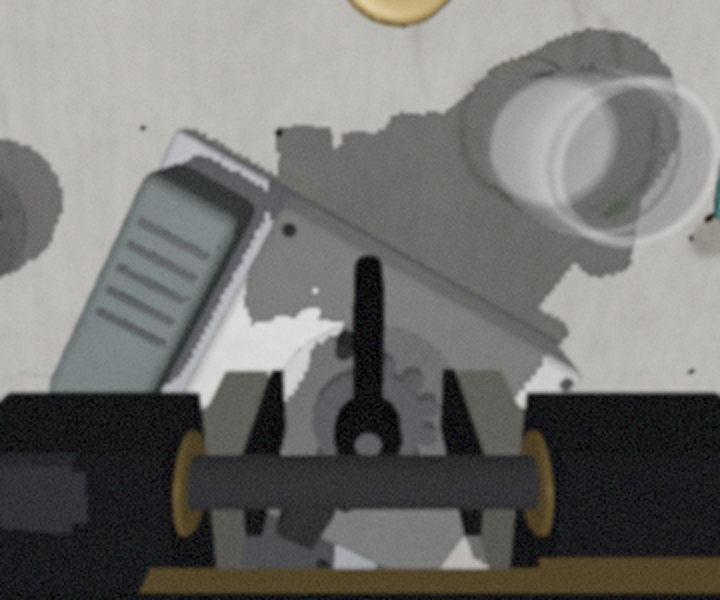

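```bash

python3 -m creep '[[0,0.01,0.2,0,45],[0,0.01,0.5,0,45],[0,0.01,0.8,0,45],[0,0.01,0.88,0,45],[0,0.01,0.88,0,36],[0,0.01,0.88,0,28],[0,0.01,0.88,0,24],[0,0.01,0.88,0,24]]'
python3 - <<'E'
from h import *
o=ctrl.get_obs();d=o['tool_pos'][:2]-[0.551,-0.4333];r=np.hypot(*d);print(r,np.degrees(np.arctan2(d[1],d[0])),o['force'])
for p in range(6,49,6):
    a=np.radians(p);print(p,round(10*r*(np.cos(a)-1),3),round(10*r*np.sin(a),3),round(p/180,4))
E
```

```text
clock: 19.2
tool_pos: [0.5588, -0.501, 0.0815]
orientation: [-179.9, -0.1, -84.0]
force: [-0.2, 0.2, -0.3]
opening: 0.0259
0.06809965357438333 -83.44614917474674 [-0.17040638  0.17030721 -0.31345586]
6 -0.004 0.071 0.0333
12 -0.015 0.142 0.0667
18 -0.033 0.21 0.1
24 -0.059 0.277 0.1333
30 -0.091 0.34 0.1667
36 -0.13 0.4 0.2
42 -0.175 0.456 0.2333
48 -0.225 0.506 0.2667
```

```bash

python3 -m creep '[[-0.004,0.071,0,0.0333,24],[-0.015,0.142,0,0.0667,24],[-0.033,0.21,0,0.1,24],[-0.059,0.277,0,0.1333,24],[-0.091,0.34,0,0.1667,24],[-0.13,0.4,0,0.2,24],[-0.175,0.456,0,0.2333,24],[-0.225,0.506,0,0.2667,24]]'
python3 -m creep '[[-0.004,0.071,0,0.0333,24],[-0.015,0.142,0,0.0667,24],[-0.033,0.21,0,0.1,24],[-0.059,0.277,0,0.1333,24],[-0.091,0.34,0,0.1667,24],[-0.13,0.4,0,0.2,24],[-0.175,0.456,0,0.2333,24],[-0.225,0.506,0,0.2667,24]]'
python3 - <<'E'
from h import *
o=ctrl.get_obs();d=o['tool_pos'][:2]-[0.551,-0.4333];r=np.hypot(*d);print(r,np.degrees(np.arctan2(d[1],d[0])),o['orientation'])
for p in (5,10,15,20,24,27):
    a=np.radians(p);print(p,round(10*r*(np.cos(a)-1),3),round(10*r*np.sin(a),3),round(p/180,4))
E
```

```text
clock: 19.87
tool_pos: [0.5066, -0.4845, 0.0814]
orientation: [-179.7, 0.0, -132.3]
force: [2.0, -2.0, 0.0]
opening: 0.0239
clock: 20.53
tool_pos: [0.4831, -0.4335, 0.0811]
orientation: [-179.9, 0.2, 179.7]
force: [-0.8, -16.0, -4.5]
opening: 0.0239
0.06791952108950608 -179.83164554540045 [-1.79867602e+02  1.66308331e-01  1.79711036e+02]
5 -0.003 0.059 0.0278
10 -0.01 0.118 0.0556
15 -0.023 0.176 0.0833
20 -0.041 0.232 0.1111
24 -0.059 0.276 0.1333
27 -0.074 0.308 0.15
```

```bash

python3 -m creep '[[-0.003,0.059,0,0.0278,24],[-0.01,0.118,0,0.0556,24],[-0.023,0.176,0,0.0833,24],[-0.041,0.232,0,0.1111,24],[-0.059,0.276,0,0.1333,24],[-0.074,0.308,0,0.15,24],[-0.074,0.308,0,0.15,24],[-0.074,0.308,0,0.15,24]]'
python3 - <<'E'
from h import *
o=ctrl.get_obs();d=o['tool_pos'][:2]-[0.551,-0.4333];r=np.hypot(*d);print(r,np.degrees(np.arctan2(d[1],d[0])),o['force'])
s=snap('wrist','w15'); c=s['img'][60:360,100:460]; cv2.imwrite('pics/w15.png',cv2.resize(c,None,fx=2,fy=2,interpolation=cv2.INTER_CUBIC))
E
```

```text
clock: 21.2
tool_pos: [0.4905, -0.4022, 0.0804]
orientation: [180.0, 0.1, 153.1]
force: [-0.4, -0.1, -0.7]
opening: 0.0238
0.06808434145936815 152.77447529510607 [-0.42745114 -0.14313983 -0.66228174]
```

View pics/w15.png

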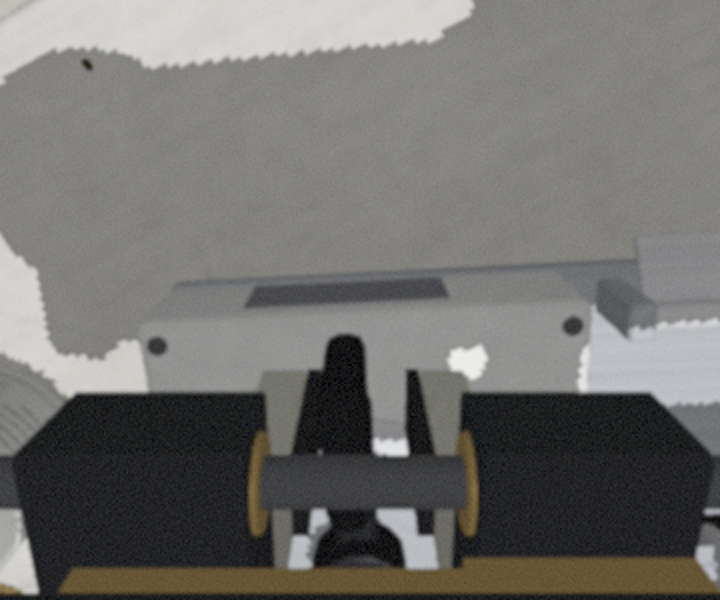

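```bash

python3 -m creep '[[0,-0.02,0,0,26],[0,-0.02,0,0,34],[0,-0.02,0,0,44],[0,-0.02,0,0,44],[0,-0.02,-0.3,0,46],[0,-0.02,-0.6,0,50],[0,-0.02,-0.9,0,50],[0,-0.02,-1,0,50]]'
python3 -m creep '[[-0.1,0.1,-0.3,0,50],[-0.3,0.3,-0.6,0,50],[-0.5,0.5,-0.9,0,50],[-0.7,0.7,-1,0,50],[-0.7,0.7,-1,0,50],[-0.7,0.7,-1,0,50],[-0.7,0.7,-1,0,50],[-0.7,0.7,-1,0,50]]'
python3 - <<'E'
from h import *
s=snap('wrist','w16'); c=s['img'][0:300,100:460]; cv2.imwrite('pics/w16.png',cv2.resize(c,None,fx=2,fy=2,interpolation=cv2.INTER_CUBIC))
s=snap('side','d16'); c=s['img'][140:340,150:370]; cv2.imwrite('pics/d16.png',cv2.resize(c,None,fx=3,fy=3,interpolation=cv2.INTER_CUBIC))
plan([0,0,0],0)
E
```

```text
clock: 21.92
tool_pos: [0.4904, -0.405, 0.184]
orientation: [-179.9, 0.3, 153.1]
force: [1.0, -0.5, 0.5]
opening: 0.05
clock: 22.58
tool_pos: [0.582, -0.3731, 0.2781]
orientation: [-180.0, -0.1, 153.0]
force: [-1.2, -0.2, -0.4]
opening: 0.05
shift [6.879 0.681 2.792] turn 0.8498 | at [ 0.582  -0.3734  0.2786] [-1.7999e+02 -6.0000e-02  1.5296e+02] F [0.4 0.6 0.1] op 0.0497 t 22.68
```

View pics/w16.png

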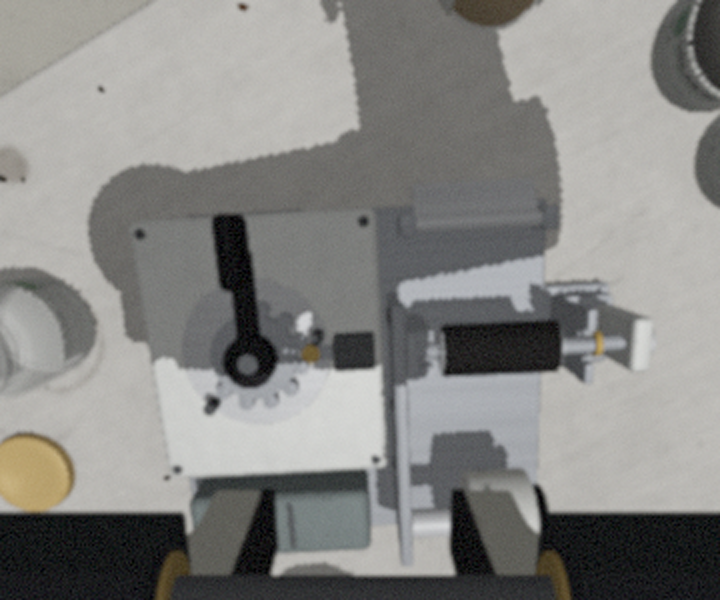

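View pics/d16.png

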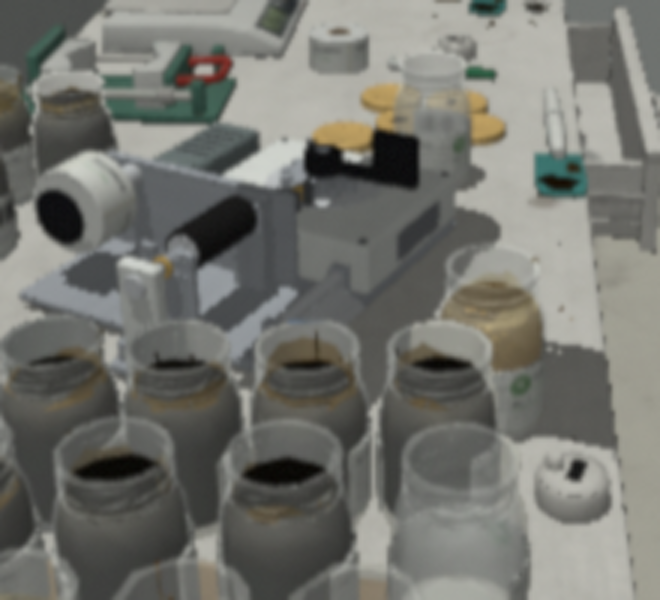

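```bash
python3 - <<'E'
from h import *
s=load('w16'); o=ctrl.get_obs()
t=lambda u,v,z:atz(s,u/2+100,v/2,z)
h=t(246,364,.088); 
for p in ((228,218),(233,285),(231,250)):
    d=t(*p,.112)-h; print(h,np.degrees(np.arctan2(d[1],d[0])),np.hypot(*d[:2]))
a=t(140,234,.055);b=t(363,221,.055);e=b-a;print('box',np.degrees(np.arctan2(e[1],e[0])))
a=t(428,352,.078);b=t(600,343,.078);e=b-a;print(a,b,'rol axis',np.degrees(np.arctan2(e[1],e[0])))
a=t(442,349,.078);b=t(560,346,.078);e=b-a;print((a+b)/2,'bay est',h[:2]+.15*np.array([.407,.9135]),np.degrees(np.arctan2(e[1],e[0])))
E
```

```text
[ 0.551056   -0.43385828  0.088     ] 152.96761008382077 0.08183373661608424
[ 0.551056   -0.43385828  0.088     ] 152.5292823050369 0.04822399049911663
[ 0.551056   -0.43385828  0.088     ] 152.5425223378043 0.06605475802129789
box 66.14625149939297
[ 0.5956168  -0.33539646  0.078     ] [ 0.63744064 -0.24134602  0.078     ] rol axis 66.02548424382664
[ 0.61302141 -0.29523353  0.078     ] bay est [ 0.612106   -0.29683328] 64.45310946935584
```

```bash
python3 - <<'E'
from h import *
from plant import workorder
o=ctrl.get_obs();print(o['clock'],o['force'],np.abs(o['qvel']).max())
print(workorder.close_job())
E
```

```text
22.6833 [0.44977123 0.6154668  0.08350624] 0.35303210385564104
the job is handed in; nothing more can be done
None
```

I swung the lever anticlockwise to its end stop, refitted the roller, turned the lever clockwise four clicks, and handed the job in at about 22.7 s. No verdict was reported.

- **Lever off:** further pushing raised the force to about 17 N with no more movement. The picture put the lever at −83° against −84° expected.
- **Roller:** I tipped it over the catch, pushed it back against the plunger and lowered it. The stub then showed under the roof and the spring took it home. The last picture put its middle about 2 mm from the estimated bay point. One reading of its axis was in line with the bay to about 0.1° and a coarser one to 1.6°; the limit is 3.4°. The gap between the barrel and the cheek plate measured 22.3 mm against 22 expected.
- **Selector:** it stands on the fourth click, the same place it stood at the start. One estimate gave 156°, matching the expected 156°. The last overhead picture gave 152.5–153°, about 3.5° off; the starting picture read the same way, so I take this as camera error. Either value is within the allowed 6.9°.
- **Jars and tally:** I did not notice any contact or movement, but I did not measure their final positions. The gripper was clear of everything when I handed in.

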